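# Restock the locked medicine dispenser

## Robot

A 6-joint arm with a two-finger parallel gripper is mounted at the origin on the work surface. World frame = base frame: x ahead of the robot, y to its left, z up, the work surface at z = 0. Lengths are in m, angles in rad, forces in N, time in s.
With the tool pointing down it reaches from about 0.3 to 0.95 m from the base axis. Payload 3.1 kg.
Tool frame: the origin (TCP) lies on the mounting face of the last link; the fingertips stand 173 mm ahead of it and the grasp point (between the pads) lies 155 mm ahead of it; z points along the fingers, y is the line along which they close (so a half turn about z gives the same grasp; the last joint's range is limited). The gripper opens to 85 mm and grips with 20 to 120 N. Pads are 22 mm wide; open, the fingers measure 114 mm over their backs; the gripper's body (76 mm by 85 mm) begins 54 mm behind the grasp point. The pads swing forward as they close: fully open they stand 13 mm farther back than shut.
Start: joints at [1.038, 0.308, 1.634, -0, 1.2, -0.07], TCP at [0.279, 0.559, 0.405] pointing down, gripper open.
Joint ranges: [-3.06, 3.06], [-0.79, 1.96], [0.05, 2.63], [-1.19, 4.34], [0.05, 2.64], [-2.94, 2.94]. Speed limits (rad/s): [2.79, 2.79, 3.14, 3.14, 3.14, 3.14].

## Interface

Orientations are given as a unit quaternion [w, x, y, z].
In Python, from rig import r, viewer gives the robot as it stands.
- The arm moves only by the tool servo_tool, never from a script. Its arguments are lists of equal length, an entry for each row: "xyz": the shift along the tool's x, y, z scaled (see below), a list of three; "spin": the turn about the tool's z scaled (see below); "jaw": the closure, from 0 (fully open) to 1 (shut). A call has 1 to 20 rows; each row shifts and turns the commanded pose from where the row before left it, along the tool's axes as they then stand; what a row does not reach is not made up. The controller multiplies each number of a shift by 25 mm and each number of a turn by 0.15 rad. A row lasts 1/10 s, in which the tool goes at most 50 mm and 8.59 degrees, less where a joint would pass 70% of its speed; a pose out of reach is approached as far as the arm can. A call with a number of a shift or a turn outside -1 to 1 is refused whole. A call with a gripper value outside its range is refused whole. The fingers move at their own pace and stop on an object; "squeeze" is the grip in N (left out, the last holds). Time passes only in rows, so rows that do not move let the fingers close. It gives the time, the measured TCP pose, the force, the opening and the grip force at its end, in the units of the state.
- r.read_state(): the state, without advancing time (a new reading comes with each control period).
- viewer.capture(name): name is "scene" or "side" or "wrist"; returns the picture (420x560x3 uint8, red, green, blue); there is no depth.
- viewer.calibration(name): a dict with "fx", "fy", "cx", "cy" (pixels), "world_to_cam" (4x4, takes a point from world to camera coordinates); the wrist camera has in their place "mount" (4x4, takes a point from camera to tool coordinates, whose origin is the TCP and whose axes are the flange's). Camera axes: x right, y down, z forward; pixel columns grow to the right and rows downward; lengths in m; the calibration is good to about 2 mm. A picture is of the moment at which its call begins: read the wrist's pose just before it. calibration takes no time and is no camera call.
- r.hand_in(): hands the job in; it is judged then, once.
The state is a dict: "t": time; "joints": joint angles; "qvel": joint speeds; "tau": joint torques, N m; "position": TCP position; "tool_rot": TCP orientation; "force": force on the tool from outside, world axes, zero at the start; "wrist_torque": the same for the moment, N m; "width": opening from 0.0 (shut) to 1.0 (fully open); "grip_force": force on a finger pad.
Only numpy, scipy, OpenCV 4.12 (cv2) and the standard library are available. Lean on these libraries where they do the work, as an engineer would, in place of code of your own. Each camera call takes 0.05 s, during which the arm holds its last target. There are 200 camera calls.

## Task

Take the red key from its stand, push it fully into the dispenser's lock and turn it clockwise to its stop to unlock. Then stand every white-and-blue carton on the counter upright in the lane, in one row with the broad faces against each other and the first at the end stop, and slide the yellow pusher up until it presses firmly on the row, with about 5 N. Turn the key back to locked, put it fully back in its stand, and leave the other things on the counter where they are.

Things in the scene. Friction and masses are not known exactly. Their poses are not given: they have to be found in the camera images.
- dispenser: Carton dispenser fixed on the counter, white base 80 x 300 x 6 mm, origin under its centre. A lane (floor 6 mm above the counter) runs along its y axis from y = -150 mm to the end stop at +65 mm, between aluminium rails 54 mm apart inside, 5 mm thick, tops 18 mm above the counter. Beyond the stop the blue lock block (80 mm wide, y = 71 to 150 mm, top at 38 mm) carries the lock barrel.
- lane_stop (a point): Middle of the face of the end stop, at lane-floor height (6 mm above the counter); the stop plate is 70 mm wide and its top is 44 mm above the counter. Axes as the dispenser's; the lane lies on the -y side.
- lock_mouth (a point): Centre of the top of the lock barrel (steel, 45 mm across, standing on the blue block, top 62 mm above the counter), the mouth of the key slot. It turns with the barrel. The slot is 16.4 x 7.4 mm, its long side along this x axis, 22 mm deep, straight down. A half turn of the key makes no difference.
- lock (a joint): Turn of the lock barrel, clockwise seen from above: 0 = locked (slot's long side along the dispenser's x axis), 1.4 rad = unlocked, against its stop. Stays where it is left.
- pusher (a joint): Travel of the pusher along the lane towards the end stop, in m: 0 = fully drawn back, 0.17 at most. Stays where it is left; friction about 3 N.
- pusher_face (a point): Middle of the pusher's pressing face, which looks along the lane towards the end stop (+y of the dispenser), 22 mm above the counter.
- pusher_grip (a point): Point on the pusher's yellow grip, a fin 16 mm wide across the lane, 26 mm long along it and 26 mm high, top 64 mm above the counter; this point is 58 mm above the counter, 13 mm behind the face. Under the fin is a grey block 46 mm wide, top 38 mm above the counter.
- key: The key, loose, standing upright, 60 mm tall: brass blade 14 x 5 mm and 20 mm long at the bottom, brass collar 20 mm across and 4 mm high, red bow 26 x 9 mm and 36 mm high on top. Origin at the tip of the blade, z up along the key; the wide side of blade and bow is its x axis, the thin side y. Fully in when the collar rests on the barrel or stand.
- key_grip (a point): Point on the key's axis 44 mm above the blade's tip, in the red bow: where to grip, across the 9 mm side (y).
- stand: Black key stand fixed on the counter, 50 x 50 x 26 mm, origin under its centre, with a slot 17 x 8 mm and 22 mm deep in the middle of its top, the long side along its x axis. The key's place.
- carton1: White medicine carton with a blue band round it, upright, 46 mm (x) x 34 mm (y) x 40 mm high, about 80 g; origin at the centre of its underside. It may be absent.
- carton2: White medicine carton with a blue band round it, upright, 46 mm (x) x 34 mm (y) x 40 mm high, about 80 g; origin at the centre of its underside. It may be absent.
- carton3: White medicine carton with a blue band round it, upright, 46 mm (x) x 34 mm (y) x 40 mm high, about 80 g; origin at the centre of its underside. It may be absent.
- carton4: White medicine carton with a blue band round it, upright, 46 mm (x) x 34 mm (y) x 40 mm high, about 80 g; origin at the centre of its underside. It may be absent.
- amber: Bystander, not to be disturbed: small amber bottle, 34 mm across, 85 mm high; origin under its centre.
- jar: Bystander, not to be disturbed: amber jar with a red lid, 48 mm across, 60 mm high; origin under its centre.
- tallbox: Bystander, not to be disturbed: tall yellow box 50 x 60 x 130 mm; origin under its centre.
- cup: Bystander, not to be disturbed: white plastic cup 66 mm across, 70 mm high; origin under its centre.
- packet: Bystander, not to be disturbed: flat green packet 90 x 50 x 22 mm; origin under its centre.
- syrup: Bystander, not to be disturbed: amber syrup bottle, 44 mm across, 110 mm high; origin under its centre.
Not all that is in view belongs to the job. Leave any green look-alike of the carton4 alone.

How it is judged:
By the outcome, as a careful person would: the job done as asked, in the order asked, and still so for the second after the job is handed in, with the robot touching nothing.
Of carton1, carton2, carton3, carton4 only 2 to 4 are there at a start; the rules pass over those that are not, and their reading is None.
At some moment in a run one of carton1, carton2, carton3, carton4 may be knocked a few centimetres aside while the robot is not near it.
It also fails if it takes over 208 s, if anything falls off the work surface, if the arm or the gripper's body presses on something with over 40 N, if the wrist force passes 120 N, or if a joint passes its speed limit or range.

## Working session

There is one attempt and no reset: what is moved stays moved. The work goes in short steps, Python scripts to look and compute and a tool call to move; the robot and the scene stay as the last step left them, time stands still between calls to the robot, and variables do not carry over. Pictures are saved under pics/ and viewed, at most 15 in all, crops included, and the job is handed in when it is done.

Besides the shell and the picture viewer there is one more tool, called after "Request:" by a JSON object that holds its "method" and its "body", one argument or row to a line. servo_tool: Moves the arm, as the interface text tells. Its arguments: {"type":"object","properties":{"xyz":{"type":"array"},"spin":{"type":"array"},"jaw":{"type":"array"},"squeeze":{"type":"number"}},"required":["xyz","spin","jaw"]}

```bash
mkdir -p pics; ls; cat > h.py <<'E'
import numpy as np, cv2
from rig import r, viewer
from scipy.spatial.transform import Rotation as R
def cap(n,f):
    s=r.read_state(); im=viewer.capture(n); cv2.imwrite('pics/'+f+'.png',im[:,:,::-1]); np.save('pics/'+f+'.npy',im)
    c=viewer.calibration(n); K=np.array([[c['fx'],0,c['cx']],[0,c['fy'],c['cy']],[0,0,1]])
    if 'world_to_cam' in c: W=np.array(c['world_to_cam'])
    else:
        q=s['tool_rot']; T=np.eye(4); T[:3,:3]=R.from_quat([q[1],q[2],q[3],q[0]]).as_matrix(); T[:3,3]=s['position']
        W=np.linalg.inv(T@np.array(c['mount']))
    np.savez('pics/'+f+'_c.npz',K=K,W=W); return im
def back(f,uv,z):
    d=np.load('pics/'+f+'_c.npz'); K,W=d['K'],d['W']; Rm,t=W[:3,:3],W[:3,3]
    o=-Rm.T@t; uv=np.atleast_2d(uv).astype(float)
    v=(Rm.T@np.linalg.inv(K)@np.c_[uv,np.ones(len(uv))].T).T
    return (o+v*((z-o[2])/v[:,2])[:,None])
def proj(f,p):
    d=np.load('pics/'+f+'_c.npz'); K,W=d['K'],d['W']; p=np.atleast_2d(p)
    c=(W[:3,:3]@p.T).T+W[:3,3]; q=(K@c.T).T; return q[:,:2]/q[:,2:]
E
python3 - <<'E'
from h import *
for n in('scene','side','wrist'):
    cap(n,n+'0'); d=np.load(f'pics/{n}0_c.npz'); print(n,-d['W'][:3,:3].T@d['W'][:3,3],d['K'][0,0])
s=r.read_state();print(s)
ims=[cv2.imread(f'pics/{n}0.png') for n in('scene','side')]
E
```

```text
pics
scene [ 1.31845835 -0.66076623  0.99020157] 469.8707181095365
side [ 0.13582572 -0.70508402  0.94464301] 511.1567907417482
wrist [0.21977117 0.58831832 0.37180502] 302.3586079770131
{'t': 0.15, 'joints': array([ 1.03834866e+00,  3.08852369e-01,  1.63489943e+00,  2.18075741e-05,
        1.19973973e+00, -6.97064333e-02]), 'qvel': array([ 0.00017326, -0.00230056, -0.00368828,  0.00079987, -0.00033427,
        0.00048532]), 'tau': array([ 1.14359998e-04, -4.15806270e+01, -2.77145058e+01, -4.74578098e-05,
        6.07839465e-03,  1.51150925e-05]), 'position': array([0.27885591, 0.55896688, 0.40367859]), 'tool_rot': array([-2.91256223e-04,  2.29315586e-01,  9.73351663e-01, -9.03718717e-04]), 'force': array([-0.43867591,  0.39523722, -0.7370631 ]), 'wrist_torque': array([0.02764112, 0.0050839 , 0.02820575]), 'grip_force': 0.0, 'width': 1.0005554637860001}
```

View pics/scene0.png

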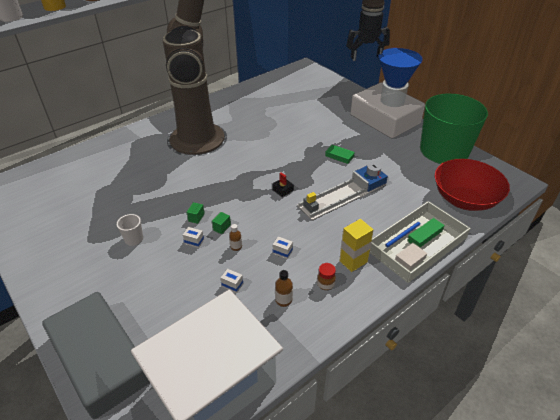

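View pics/wrist0.png

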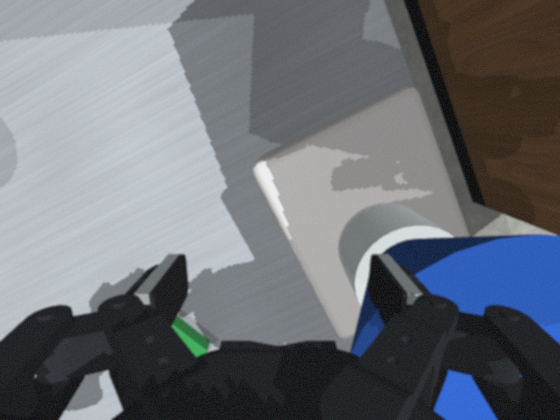

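View pics/side0.png

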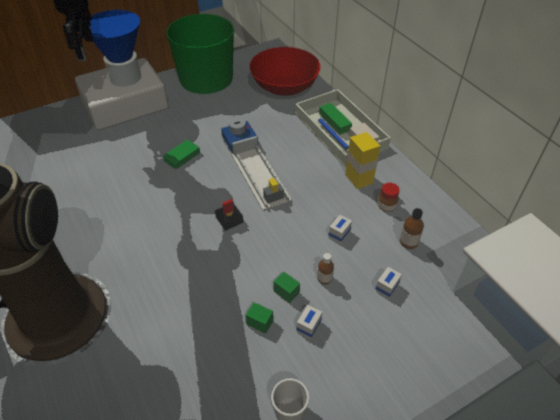

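The scene shows three white-blue cartons at scene pixels (193,236), (232,279) and (283,246), two green look-alikes at (195,212) and (221,222), the stand and key at (283,185), and the dispenser from pusher (311,199) to lock (372,172). The side view agrees: cartons at (309,319), (388,280), (340,227), key at (228,208), lock at (239,128).

```bash
python3 - <<'E'
from h import *
np.set_printoptions(precision=3,suppress=True)
for n,z,a,b in [('c1',.04,(193,233),(310,314)),('c2',.04,(232,276),(389,275)),('c3',.04,(283,243),(341,222)),('keytop',.066,(283,174),(228,202)),('lock',.062,(374,168),(239,127)),('pushtop',.064,(311,196),(274,183)),('amber',.085,(235,228),(326,258)),('g1',.04,(195,208),(259,312)),('g2',.04,(221,219),(287,281)),('jar',.06,(327,270),(391,188)),('tall',.13,(357,230),(364,143)),('syr',.11,(284,274),(417,214)),('pack',.022,(340,153),(182,152)),('cup',.07,(129,223),(290,390))]:
    print(n,back('scene0',a,z)[0],back('side0',b,z)[0])
d=viewer.calibration('wrist')['mount'];print(np.array(d))
E
```

```text
c1 [ 0.448 -0.28   0.04 ] [ 0.448 -0.275  0.04 ]
c2 [ 0.644 -0.282  0.04 ] [ 0.644 -0.278  0.04 ]
c3 [ 0.637 -0.108  0.04 ] [ 0.638 -0.105  0.04 ]
keytop [0.429 0.062 0.066] [0.428 0.059 0.066]
lock [0.584 0.308 0.062] [0.575 0.298 0.062]
pushtop [0.56  0.062 0.064] [0.553 0.062 0.064]
amber [ 0.545 -0.2    0.085] [ 0.531 -0.201  0.085]
g1 [ 0.363 -0.221  0.04 ] [ 0.362 -0.221  0.04 ]
g2 [ 0.451 -0.187  0.04 ] [ 0.448 -0.184  0.04 ]
jar [ 0.794 -0.091  0.06 ] [ 0.793 -0.088  0.06 ]
tall [0.786 0.015 0.13 ] [0.779 0.017 0.13 ]
syr [ 0.767 -0.21   0.11 ] [ 0.757 -0.214  0.11 ]
pack [0.421 0.321 0.022] [0.414 0.323 0.022]
cup [ 0.33 -0.41  0.07] [ 0.329 -0.399  0.07 ]
[[-0.    -0.965 -0.263  0.066]
 [ 1.    -0.     0.    -0.   ]
 [-0.    -0.263  0.965  0.032]
 [ 0.     0.     0.     1.   ]]
```

Request:
{"method": "servo_tool", "body": {
  "xyz": [
    [0, 0, -1],
    [0, 0, -1],
    [0, 0, -1],
    [0, 0, -1],
    [-1, -0.58, 0],
    [-1, -0.58, 0],
    [-1, -0.58, 0],
    [-1, -0.58, 0],
    [-1, -0.58, 0],
    [-1, -0.58, 0],
    [-1, -0.58, 0],
    [-1, -0.58, 0],
    [-1, -0.58, 0],
    [-1, -0.58, 0],
    [-1, -0.58, 0],
    [-1, -0.58, 0],
    [-1, -0.58, 0],
    [-1, -0.58, 1],
    [-1, -0.58, 1],
    [-1, -0.58, 1]
  ],
  "spin": [0, 0, 0, 0, 0, 0, 0, 0, 0, 0, 0, 0, 0, 0, 0, 0, 0, 0, 0, 0],
  "jaw": [0, 0, 0, 0, 0, 0, 0, 0, 0, 0, 0, 0, 0, 0, 0, 0, 0, 0, 0, 0]
}}

```text
t: 2.15
position: [0.5338, 0.172, 0.4288]
tool_rot: [0.0, 0.229, 0.973, 0.0]
force: [0.1, 0.7, -1.3]
width: 0.997
grip_force: 0.0
```

Request:
{"method": "servo_tool", "body": {
  "xyz": [
    [0, 0, 1],
    [0, 0, 0],
    [0, 0, 0],
    [0, 0, 0],
    [0, 0, 0],
    [0, 0, 0]
  ],
  "spin": [-0.8, -0.8, -0.8, 0, 0, 0],
  "jaw": [0, 0, 0, 0, 0, 0]
}}

```text
t: 2.75
position: [0.5334, 0.1732, 0.4048]
tool_rot: [0.0, 0.052, 0.999, 0.0]
force: [0.2, -0.1, 0.8]
width: 0.996
grip_force: 0.0
```

```bash
python3 - <<'E'
from h import *
cap('wrist','w1'); s=r.read_state();print(s['t'],s['position'],s['tool_rot'],s['joints'],s['force'])
E
```

```text
2.8 [0.53337916 0.17320189 0.40488261] [1.66331924e-04 5.18769113e-02 9.98653472e-01 4.05309119e-05] [ 2.36341766e-01  1.85055363e-01  1.78691320e+00 -1.83034511e-05
  1.16928211e+00 -1.23064699e+00] [-0.15654467  0.00125728  0.23119502]
```

View pics/w1.png

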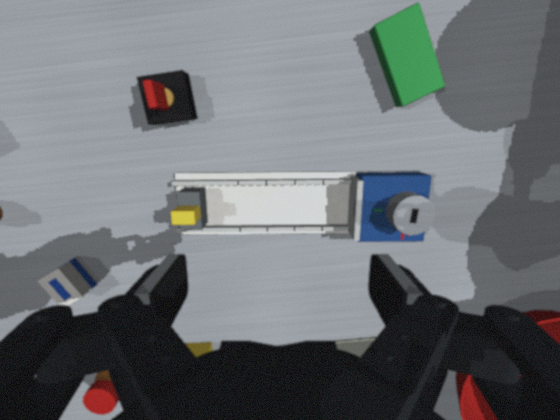

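The view shows the key and stand at (165,98), the dispenser horizontally from (172,205) to (430,205), the yellow fin at (186,217), the barrel at (410,213), the green packet at (407,55), and a carton at (68,280).

```bash
python3 - <<'E'
from h import *
im=cv2.imread('pics/w1.png')[60:250,130:440]
cv2.imwrite('pics/w1c.png',cv2.resize(im,None,fx=2.5,fy=2.5,interpolation=cv2.INTER_CUBIC))
E
```

```text
(no output)
```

View pics/w1c.png

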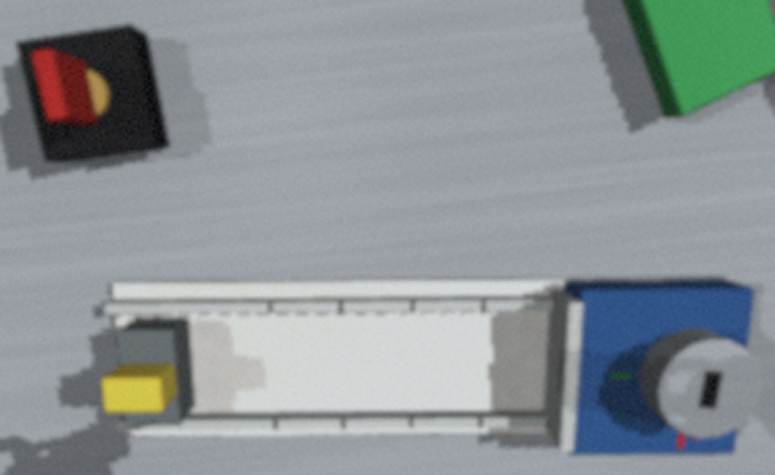

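```bash
python3 - <<'E'
from h import *
np.set_printoptions(precision=4,suppress=True)
def b(p,z,f='w1'): return back(f,np.array(p)/2.5+[130,60],z)
print('barrel',b([(711,387),(711,389)],.062))
for n,p,z in[('slot',[(714,373),(708,406)],.062),('key',[(32,50),(52,48),(66,122),(46,124)],.066),('stand',[(20,43),(132,28),(167,146),(47,160)],.026),('fin',[(103,377),(167,377),(166,413),(104,412)],.064),
 ('rail_out_far',[(112,289),(566,286)],.018),('rail_near_top',[(188,417),(545,413)],.018),('block',[(752,290),(736,453),(575,453)],.038),('plate',[(582,290),(574,452)],.044)]:
    q=b(p,z); print(n,q[:,:2].tolist(),q.mean(0)[:2]); d=np.diff(q,axis=0); print('  len',np.linalg.norm(d,axis=1),'ang',np.degrees(np.arctan2(d[:,1],d[:,0])))
E
```

```text
barrel [[0.5751 0.3161 0.062 ]
 [0.576  0.3161 0.062 ]]
slot [[0.5689434535515497, 0.3173189472051441], [0.5835816307344325, 0.31496248132378935]] [0.5763 0.3161]
  len [0.0148] ang [-9.1451]
key [[0.4133744475175052, 0.05754692067922065], [0.41347086654872045, 0.06520617447367939], [0.44015260904882136, 0.06490375723130845], [0.4400713930500695, 0.05705656313763173]] [0.4268 0.0612]
  len [0.0077 0.0267 0.0078] ang [ 89.2788  -0.6494 -90.593 ]
stand [[0.40304328616990076, 0.0371355954936991], [0.4021951700077199, 0.08565630567860931], [0.4510854751084577, 0.09205222081273755], [0.4514240899143246, 0.03821405995428845]] [0.4269 0.0633]
  len [0.0485 0.0493 0.0538] ang [ 91.0014   7.4532 -89.6396]
fin [[0.5430258535827005, 0.05822969478025858], [0.5458582029816521, 0.08527533841824685], [0.5617160880652422, 0.08204165565030679], [0.5584894883569339, 0.05558456669501094]] [0.5523 0.0703]
  len [0.0272 0.0162 0.0267] ang [ 84.0215 -11.5255 -96.9532]
rail_out_far [[0.5120608759838161, 0.05284527506812886], [0.5329987634398425, 0.26653121779357314]] [0.5225 0.1597]
  len [0.2147] ang [84.4038]
rail_near_top [[0.5789023917246868, 0.07794600922383138], [0.595234455589687, 0.25391574433816544]] [0.5871 0.1659]
  len [0.1767] ang [84.6975]
block [[0.5397742445800002, 0.34422229450406183], [0.6174500889396997, 0.33887895423200776], [0.6095041157873499, 0.2630172409836095]] [0.5889 0.3154]
  len [0.0779 0.0763] ang [ -3.9352 -95.9795]
plate [[0.530717404400533, 0.26710643779090293], [0.6064185244819317, 0.26108317051032615]] [0.5686 0.2641]
  len [0.0759] ang [-4.5492]
```

Request:
{"method": "servo_tool", "body": {
  "xyz": [
    [0.76, -0.98, 0.8],
    [0.76, -0.98, 0.8],
    [0.76, -0.98, 0.8],
    [0.76, -0.98, 0.8],
    [0.76, -0.98, 0.8],
    [0, 0, 0],
    [0, 0, 0],
    [0, 0, 0]
  ],
  "spin": [0, 0, 0, 0, 0, -0.62, 0, 0],
  "jaw": [0.4, 0.4, 0.4, 0.4, 0.4, 0.4, 0.4, 0.4]
}}

```text
t: 3.6
position: [0.4271, 0.0611, 0.3055]
tool_rot: [0.001, 0.006, 1.0, 0.0]
force: [0.6, 0.4, -0.1]
width: 0.6
grip_force: 0.0
```

```bash
cat >> h.py <<'E'
def go(x,y,z,psi):
    "units in tool axes of the present pose (shift first, then spin)"
    s=r.read_state(); q=s['tool_rot']; M=R.from_quat([q[1],q[2],q[3],q[0]]).as_matrix()
    p=np.degrees(np.arctan2(M[1,1],M[0,1])); d=M.T@(np.array([x,y,z])-s['position'])/.025
    print('t%.2f'%s['t'],'at',np.round(s['position'],4),'psi %.2f'%p,'F',np.round(s['force'],1),'units',np.round(d,2),'spin %.2f'%(np.radians((p-psi+180)%360-180)/.15),'j6 %.2f'%s['joints'][5],'w %.3f'%s['width'])
E
python3 - <<'E'
from h import *
cap('wrist','w2'); go(.4268,.0612,.207,89.5)
im=np.load('pics/w2.npy').astype(int)
cv2.imwrite('pics/w2c.png',cv2.resize(cv2.imread('pics/w2.png')[150:400,160:400],None,fx=2.4,fy=2.4,interpolation=cv2.INTER_CUBIC))
E
```

```text
t3.65 at [0.4273 0.0612 0.3056] psi 89.35 F [0.  0.2 0.3] units [ 0.03 -0.    3.95] spin -0.02 j6 -1.52 w 0.598
```

View pics/w2c.png

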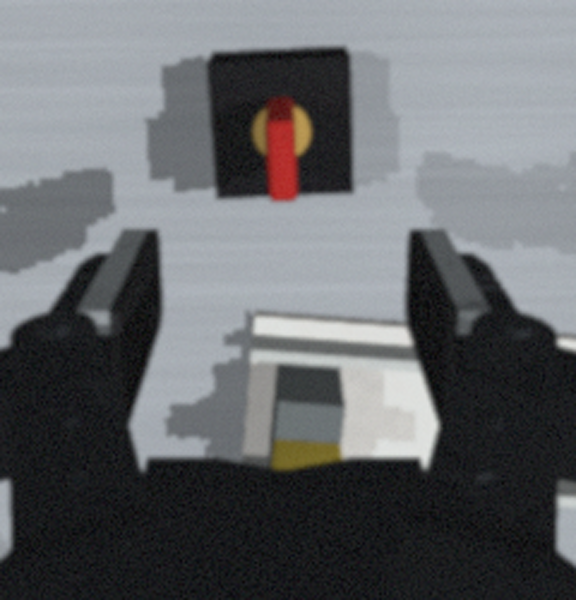

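The crop shows the key centred between the fingers, its top spanning rows 122–200 at column 283, with the stand square to the view.

```bash
python3 - <<'E'
from h import *
print(back('w2',np.array([(281.5,122),(284,200),(282.5,161)])/2.4+[160,150],.066), back('w2',np.array([(210,55),(347,50),(352,191),(218,197)])/2.4+[160,150],.026))
E
```

```text
[[0.41315115 0.06079337 0.066     ]
 [0.43757502 0.06124667 0.066     ]
 [0.42518024 0.06094185 0.066     ]] [[0.39918707 0.03638893 0.026     ]
 [0.39803555 0.08335403 0.026     ]
 [0.44914483 0.08574069 0.026     ]
 [0.4508522  0.03728743 0.026     ]]
```

Request:
{"method": "servo_tool", "body": {
  "xyz": [
    [0.04, 0, 0.7],
    [0, 0, 0.8],
    [0, 0, 0.8],
    [0, 0, 0.8],
    [0, 0, 0.6],
    [0, 0, 0.24],
    [0, 0, 0],
    [0, 0, 0],
    [0, 0, 0],
    [0, 0, 0],
    [0, 0, 0],
    [0, 0, 0],
    [0, 0, 0],
    [0, 0, 0]
  ],
  "spin": [0, 0, 0, 0, 0, 0, 0, 0, 0, 0, 0, 0, 0, 0],
  "jaw": [0.4, 0.4, 0.4, 0.4, 0.4, 0.4, 0.4, 1, 1, 1, 1, 1, 1, 1],
  "squeeze": 50
}}

```text
t: 5.05
position: [0.426, 0.061, 0.2071]
tool_rot: [0.001, 0.005, 1.0, 0.0]
force: [-1.1, 0.3, 7.1]
width: 0.098
grip_force: 49.2
```

Request:
{"method": "servo_tool", "body": {
  "xyz": [
    [0, 0, 0],
    [0, 0, -0.6],
    [0, 0, -1],
    [0, 0, -1],
    [0, 0, -1],
    [0, 0, 0],
    [0, 0, 0]
  ],
  "spin": [0, 0, 0, 0, 0, 0, 0],
  "jaw": [1, 1, 1, 1, 1, 1, 1]
}}

```text
t: 5.75
position: [0.4253, 0.0609, 0.2964]
tool_rot: [0.001, 0.005, 1.0, 0.0]
force: [0.0, -0.2, -0.3]
width: 0.097
grip_force: 48.9
```

```bash
python3 - <<'E'
from h import *
go(.5758,.3161,.292,84.4)
E
```

```text
t5.75 at [0.4253 0.0609 0.2964] psi 89.43 F [ 0.  -0.2 -0.3] units [-5.92 10.27  0.18] spin 0.59 j6 -1.52 w 0.097
```

Request:
{"method": "servo_tool", "body": {
  "xyz": [
    [-0.54, 0.93, 0],
    [-0.54, 0.93, 0],
    [-0.54, 0.93, 0],
    [-0.54, 0.93, 0],
    [-0.54, 0.93, 0],
    [-0.54, 0.93, 0],
    [-0.54, 0.93, 0],
    [-0.54, 0.93, 0],
    [-0.54, 0.93, 0],
    [-0.54, 0.93, 0],
    [-0.54, 0.97, 0],
    [0, 0, 0],
    [0, 0, 0],
    [0, 0, 0]
  ],
  "spin": [0, 0, 0, 0, 0, 0, 0, 0, 0, 0, 0, 0.59, 0, 0],
  "jaw": [1, 1, 1, 1, 1, 1, 1, 1, 1, 1, 1, 1, 1, 1]
}}

```text
t: 7.15
position: [0.5755, 0.3157, 0.2938]
tool_rot: [-0.002, 0.048, 0.999, -0.001]
force: [0.4, -1.0, -1.0]
width: 0.096
grip_force: 49.0
```

```bash
python3 - <<'E'
from h import *
cap('wrist','w3'); go(.5758,.3161,.272,84.4)
cv2.imwrite('pics/w3c.png',cv2.resize(cv2.imread('pics/w3.png')[150:400,160:400],None,fx=2.4,fy=2.4,interpolation=cv2.INTER_CUBIC))
E
```

```text
t7.20 at [0.5756 0.3156 0.2944] psi 84.44 F [-0.1  0.2  0.3] units [-0.01  0.02  0.89] spin 0.00 j6 -1.04 w 0.095
```

View pics/w3c.png

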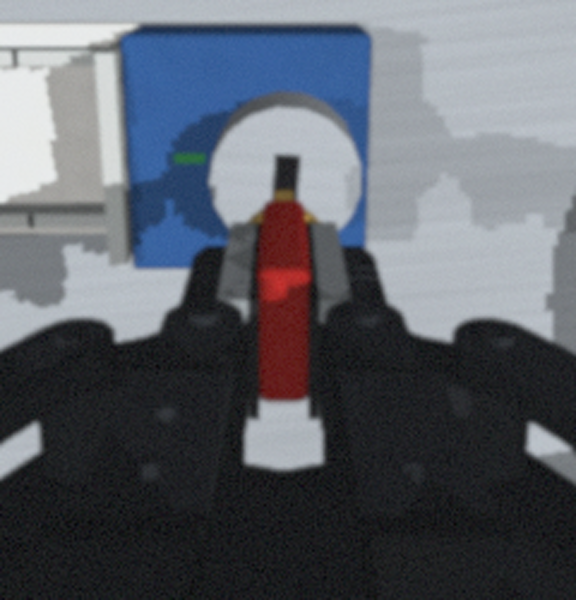

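The key sits between the pads at column 285. The slot's near end shows at (287,156) and the barrel spans columns 209–361.

```bash
python3 - <<'E'
from h import *
p=back('w3',np.array([(276,156),(299,157),(209,178),(361,178)])/2.4+[160,150],.062); print(p, p[:2].mean(0)[:2]+.0082*np.array([.9952,-.0976]))
# barrel top ellipse fit by candidates
im=cv2.imread('pics/w3.png'); g=np.load('pics/w3.npy').astype(int)
best=[]
d=cv2.Canny(cv2.cvtColor(im,cv2.COLOR_BGR2GRAY),60,150)
dt=cv2.distanceTransform(255-d,cv2.DIST_L2,5)
a=np.radians(np.arange(-5,186,3)); 
for cx in np.arange(.570,.582,.0005):
  for cy in np.arange(.310,.322,.0005):
    # only robot-side half (x<c) visible
    P=np.c_[cx-.0225*np.sin(a),cy+.0225*np.cos(a),0*a+.062]; uv=np.rint(proj('w3',P)).astype(int)
    best.append((np.minimum(dt[uv[:,1],uv[:,0]],4).mean(),cx,cy))
best.sort(); print(np.round(best[:5],4))
E
```

```text
[[0.56811257 0.31385868 0.062     ]
 [0.56904516 0.32041747 0.062     ]
 [0.57286918 0.29385184 0.062     ]
 [0.57709006 0.33773713 0.062     ]] [0.57673951 0.31633776]
[[0.2875 0.576  0.3155]
 [0.375  0.576  0.316 ]
 [0.4531 0.5765 0.3155]
 [0.5312 0.5755 0.3155]
 [0.5688 0.5765 0.316 ]]
```

Request:
{"method": "servo_tool", "body": {
  "xyz": [
    [-0.03, 0, 0.5],
    [0, 0, 0.5],
    [0, 0, 0.2],
    [0, 0, 0.2],
    [0, 0, 0.2],
    [0, 0, 0.2],
    [0, 0, 0]
  ],
  "spin": [0, 0, 0, 0, 0, 0, 0],
  "jaw": [1, 1, 1, 1, 1, 1, 1]
}}

```text
t: 7.9
position: [0.5768, 0.3161, 0.2504]
tool_rot: [-0.001, 0.049, 0.999, -0.0]
force: [0.2, -0.5, -1.6]
width: 0.098
grip_force: 49.0
```

Request:
{"method": "servo_tool", "body": {
  "xyz": [
    [0, 0, 0.12],
    [0, 0, 0.12],
    [0, 0, 0.08],
    [0, 0, 0.06],
    [0, 0, 0.04],
    [0, 0, 0],
    [0, 0, 0]
  ],
  "spin": [0, 0, 0, 0, 0, 0, 0],
  "jaw": [1, 1, 1, 1, 1, 1, 1]
}}

```text
t: 8.6
position: [0.5773, 0.3163, 0.2431]
tool_rot: [-0.0, 0.049, 0.999, -0.0]
force: [-4.2, -2.3, 9.4]
width: 0.098
grip_force: 50.6
```

Request:
{"method": "servo_tool", "body": {
  "xyz": [
    [0.03, 0, 0],
    [0, 0, 0],
    [0, 0, 0],
    [0, 0, 0],
    [0, 0, 0],
    [0, 0, 0],
    [0, 0, 0],
    [0, 0, 0]
  ],
  "spin": [0, 0.5, 0.7, 0.7, 0.7, 0.7, 0.7, 0],
  "jaw": [1, 1, 1, 1, 1, 1, 1, 1]
}}

```text
t: 9.4
position: [0.5773, 0.3159, 0.2431]
tool_rot: [0.001, 0.343, 0.939, 0.0]
force: [-1.8, -2.4, 7.7]
width: 0.093
grip_force: 50.4
```

```bash
python3 - <<'E'
from h import *
go(.576,.3157,.243,4.2); print(r.read_state()['wrist_torque'])
E
```

```text
t9.40 at [0.5773 0.3159 0.2431] psi 49.92 F [-1.8 -2.4  7.7] units [ 0.04 -0.04  0.  ] spin 5.32 j6 -0.44 w 0.093
[-0.64843971  0.28002402 -0.06863663]
```

Turning smoothly; go on to the stop.

Request:
{"method": "servo_tool", "body": {
  "xyz": [
    [0, 0, 0],
    [0, 0, 0],
    [0, 0, 0],
    [0, 0, 0],
    [0, 0, 0],
    [0, 0, 0],
    [0, 0, 0],
    [0, 0, 0],
    [0, 0, 0],
    [0, 0, 0],
    [0, 0, 0]
  ],
  "spin": [0.7, 0.7, 0.7, 0.7, 0.7, 0.7, 0.6, 0.4, 0.3, 0.2, 0],
  "jaw": [1, 1, 1, 1, 1, 1, 1, 1, 1, 1, 1]
}}

```text
t: 10.5
position: [0.5768, 0.3152, 0.2431]
tool_rot: [0.001, 0.701, 0.713, -0.001]
force: [-3.0, -6.3, 9.9]
width: 0.103
grip_force: 50.7
```

```bash
python3 - <<'E'
from h import *
go(.576,.3157,.243,4.2); print(r.read_state()['wrist_torque'])
E
```

```text
t10.50 at [0.5768 0.3152 0.2431] psi 1.03 F [-3.  -6.3  9.9] units [ 0.02 -0.03  0.  ] spin -0.37 j6 0.42 w 0.103
[-1.06364666  0.62767121 -0.00593879]
```

Request:
{"method": "servo_tool", "body": {
  "xyz": [
    [0, 0, 0],
    [0, 0, 0],
    [0, 0, 0]
  ],
  "spin": [0.3, 0.2, 0],
  "jaw": [1, 1, 1]
}}

```text
t: 10.8
position: [0.5765, 0.3154, 0.243]
tool_rot: [0.001, 0.727, 0.687, -0.001]
force: [-4.2, -5.7, 11.1]
width: 0.1
grip_force: 50.8
```

```bash
python3 - <<'E'
from h import *
go(.576,.3157,.243,4.2); print(r.read_state()['wrist_torque'])
E
```

```text
t10.80 at [0.5765 0.3154 0.243 ] psi -3.28 F [-4.2 -5.7 11.1] units [ 0.01 -0.02  0.  ] spin -0.87 j6 0.49 w 0.100
[-0.93035184  0.71831999  0.0473266 ]
```

Request:
{"method": "servo_tool", "body": {
  "xyz": [
    [0, 0, 0],
    [0, 0, 0],
    [0, 0, 0]
  ],
  "spin": [0.3, 0.2, 0],
  "jaw": [1, 1, 1]
}}

```text
t: 11.1
position: [0.5762, 0.3156, 0.2431]
tool_rot: [0.0, 0.752, 0.659, -0.002]
force: [-5.0, -4.8, 11.7]
width: 0.092
grip_force: 50.9
```

```bash
python3 - <<'E'
from h import *
go(.576,.3157,.243,4.2); print(r.read_state()['wrist_torque'])
E
```

```text
t11.10 at [0.5762 0.3156 0.2431] psi -7.58 F [-5.  -4.8 11.7] units [ 0.   -0.01  0.  ] spin -1.37 j6 0.57 w 0.092
[-0.90628198  0.91255918  0.03609197]
```

Request:
{"method": "servo_tool", "body": {
  "xyz": [
    [0, 0, 0],
    [0, 0, 0],
    [0, 0, 0]
  ],
  "spin": [0.3, 0.1, 0],
  "jaw": [1, 1, 1]
}}

```text
t: 11.4
position: [0.5761, 0.3157, 0.2431]
tool_rot: [0.0, 0.771, 0.636, -0.002]
force: [-4.6, -4.9, 11.6]
width: 0.097
grip_force: 51.0
```

```bash
python3 - <<'E'
from h import *
cap('wrist','w4');go(.576,.3157,.243,4.2); print(r.read_state()['wrist_torque'])
cv2.imwrite('pics/w4c.png',cv2.resize(cv2.imread('pics/w4.png')[100:350,160:400],None,fx=2.4,fy=2.4,interpolation=cv2.INTER_CUBIC))
E
```

```text
t11.45 at [0.5761 0.3157 0.2431] psi -10.94 F [-5.8 -4.6 11.7] units [ 0. -0.  0.] spin -1.76 j6 0.63 w 0.096
[-0.80486269  0.96505456  0.22122891]
```

View pics/w4c.png

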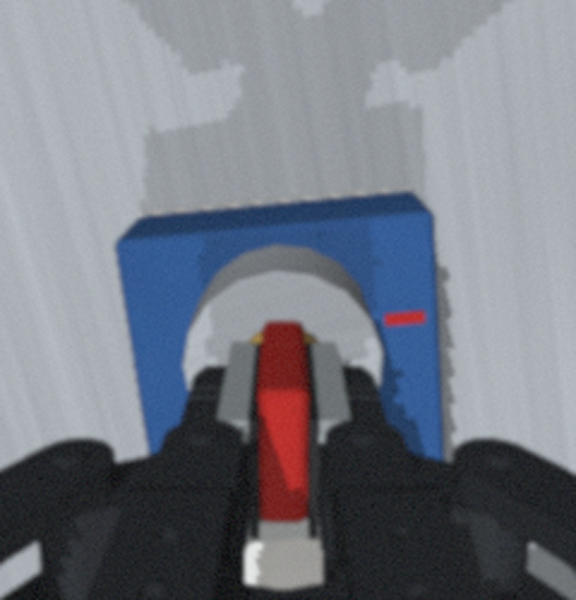

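The key's bow stays square in the pads (column 285), and the moment about z is now rising, so the stop is near.

Request:
{"method": "servo_tool", "body": {
  "xyz": [
    [0, 0, 0],
    [0, 0, 0],
    [0, 0, 0]
  ],
  "spin": [0.2, 0.1, 0],
  "jaw": [1, 1, 1]
}}

```text
t: 11.75
position: [0.5761, 0.3158, 0.2431]
tool_rot: [0.0, 0.785, 0.619, -0.002]
force: [-6.6, -3.8, 11.4]
width: 0.095
grip_force: 51.0
```

```bash
python3 - <<'E'
from h import *
go(.576,.3157,.243,4.2); print(r.read_state()['wrist_torque'])
E
```

```text
t11.75 at [0.5761 0.3158 0.2431] psi -13.49 F [-6.6 -3.8 11.4] units [-0. -0.  0.] spin -2.06 j6 0.67 w 0.095
[-0.81500156  0.97632563  0.36232587]
```

Request:
{"method": "servo_tool", "body": {
  "xyz": [
    [0, 0, 0],
    [0, 0, 0],
    [0, 0, 0],
    [0, 0, 0],
    [0, 0, -0.4],
    [0, 0, -0.9],
    [0, 0, -1],
    [0, 0, -1],
    [0, 0, -1],
    [0, 0, 0]
  ],
  "spin": [-0.2, 0, 0, 0, 0, 0, 0, 0, 0, -0.75],
  "jaw": [1, 0.4, 0.4, 0.4, 0.4, 0.4, 0.4, 0.4, 0.4, 0.2]
}}

```text
t: 12.75
position: [0.5781, 0.3172, 0.354]
tool_rot: [0.001, 0.739, 0.674, 0.005]
force: [-0.6, 0.3, 0.9]
width: 0.754
grip_force: 0.0
```

Request:
{"method": "servo_tool", "body": {
  "xyz": [
    [-0.98, 0.24, 0],
    [-0.98, 0.24, 0],
    [-0.98, 0.24, 0],
    [-0.98, 0.24, 0],
    [-0.98, 0.24, 0],
    [-0.98, 0.24, 0],
    [-0.98, 0.24, 0],
    [-0.98, 0.24, 0],
    [-0.98, 0.24, 0],
    [-0.98, 0.24, 0],
    [-0.98, 0.24, 0],
    [-0.98, 0.24, 0],
    [-0.98, 0.24, 0],
    [-0.98, 0.24, 0],
    [-0.98, 0.24, 0],
    [-0.98, 0.24, 0],
    [-0.98, 0.24, 0],
    [0, 0, 0],
    [0, 0, 0]
  ],
  "spin": [0, 0, 0, 0, 0, 0, 0, 0, 0, 0, 0, 0, 0, 0, 0, 0, 0, 0, 0],
  "jaw": [0, 0, 0, 0, 0, 0, 0, 0, 0, 0, 0, 0, 0, 0, 0, 0, 0, 0, 0]
}}

```text
t: 14.65
position: [0.6384, -0.1084, 0.3485]
tool_rot: [-0.0, 0.74, 0.672, 0.0]
force: [-0.3, 0.8, 0.6]
width: 1.002
grip_force: 0.0
```

```bash
python3 - <<'E'
from h import *
cap('wrist','w5');go(.6375,-.1065,.35,-5.6)
a=cap('scene','s1'); b=cap('side','d1')
sc=a[150:320,170:450]; cv2.imwrite('pics/m5.png',np.vstack([cv2.imread('pics/w5.png'),cv2.resize(sc[:90],(560,180))[:,:,::-1]]))
E
```

```text
t14.70 at [ 0.6383 -0.1077  0.3483] psi -5.47 F [-0.7  0.5 -1. ] units [ 0.05 -0.04 -0.07] spin 0.02 j6 -0.14 w 0.999
```

View pics/m5.png

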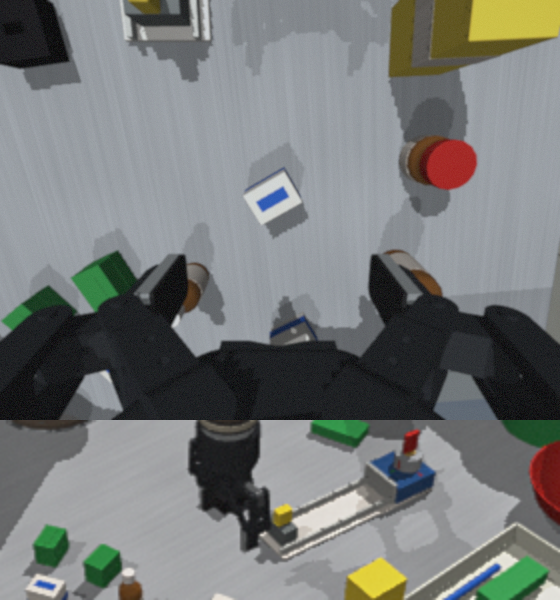

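Carton 3 is centred at (273,197) and turned by about 30°. The jar at (448,163) and amber bottle at (193,288) are clear of it. In the scene strip the key stands upright in the lock.

```bash
cat >> h.py <<'E'
def carton(f,guess,z=.04,dark=0):
    im=np.load('pics/'+f+'.npy').astype(int); mn=im.min(2)
    u,v=proj(f,[*guess,z])[0]; yy,xx=np.mgrid[:420,:560]
    near=np.hypot(xx-u,yy-v)<60
    bl=near&(im[:,:,2]-im[:,:,0]>90)&(im[:,:,2]>130)
    n,l,st,c=cv2.connectedComponentsWithStats(bl.astype(np.uint8)); out=[]
    for i in range(1,n):
        if st[i,4]<40: continue
        ys,xs=np.nonzero(l==i); q=back(f,np.c_[xs,ys],z)[:,:2]
        (cx,cy),(w,h),a=cv2.minAreaRect((q*1000).astype(np.float32))
        if w<h: a+=90
        print(f,'blue centre',np.round([cx,cy],1),'mean',np.round(q.mean(0)*1000,1),'size',np.round(sorted([w,h]),1),'long axis ang %.1f'%((a+90)%180-90),st[i,4])
def lum(f,guess,z=.04):
    im=np.load('pics/'+f+'.npy'); u,v=proj(f,[*guess,z])[0].astype(int)
    w=(im.min(2)>190).astype(np.uint8); b=((im[:,:,2].astype(int)-im[:,:,0])>60).astype(np.uint8)
    m=w|b; n,l,st,c=cv2.connectedComponentsWithStats(m); i=l[v,u]; ys,xs=np.nonzero(l==i)
    q=back(f,np.c_[xs,ys],z)[:,:2]; (cx,cy),s,a=cv2.minAreaRect((q*1000).astype(np.float32))
    if s[0]<s[1]: a+=90
    print(f,'top centre',np.round([cx,cy],1),'size',np.round(s,1),'long ang %.1f'%((a+90)%180-90))
E
python3 - <<'E'
from h import *
carton('w5',(.637,-.107)); lum('w5',(.637,-.107))
p=np.array([(245,192),(287,169),(303,203),(260,224)]);q=back('w5',p,.04);print(q,q.mean(0))
print(np.load('pics/w5.npy')[[197,185,215,175],[273,260,265,285]])
E
```

```text
w5 blue centre [ 633.5 -108.2] mean [ 633.6 -108.2] size [ 9.9 27.9] long axis ang 25.0 307
w5 top centre [ 633.3 -108. ] size [44.  32.3] long ang 25.2
[[ 0.60893007 -0.09909265  0.04      ]
 [ 0.64992546 -0.08142734  0.04      ]
 [ 0.66212163 -0.11490944  0.04      ]
 [ 0.61937609 -0.13171545  0.04      ]] [ 0.63508831 -0.10678622  0.04      ]
[[ 50  91 181]
 [167 168 166]
 [209 213 209]
 [194 196 194]]
```

```bash
python3 - <<'E'
from h import *
L=np.array([.576,.3157]); yd=np.array([.0976,.9952]); xd=np.array([.9952,-.0976])
def rel(f,p,z):
    q=back(f,p,z)[:,:2]-L; return np.round(np.c_[q@xd,q@yd]*1000,1).tolist()
c=lambda *p: np.array(p)/2.4+[160,150]
print('plate right edge',rel('w3',c((125,60),(134,262)),.044))
print('plate left edge',rel('w3',c((95,55),(112,258)),.044))
print('block far',rel('w3',c((370,40),(366,240)),.038), 'block near', rel('w3',c((125,35),(135,266)),.038))
print('block w4',rel('w4',np.array([(120,244),(432,212)])/2.4+[160,100],.038))
print('w1 block',rel('w1',np.array([(752,290),(736,453),(575,453)])/2.5+[130,60],.038))
print('fin',(np.array([.5523,.0703])-L)@xd)
g=np.load('pics/w3.npy')[185,160:215].astype(int);print(g.min(1).tolist())
E
```

```text
plate right edge [[-32.6, -48.5], [33.8, -49.2]]
plate left edge [[-34.1, -57.5], [32.4, -56.3]]
block far [[-38.0, 26.2], [28.4, 27.0]] block near [[-39.4, -49.4], [38.0, -50.3]]
block w4 [[-37.6, 25.8], [39.1, 26.7]]
w1 block [[-38.8, 24.8], [39.0, 27.1], [38.5, -49.2]]
fin 0.00036480000000005744
[231, 230, 232, 232, 231, 232, 231, 231, 231, 231, 231, 231, 232, 231, 231, 231, 232, 231, 225, 202, 169, 160, 157, 157, 161, 161, 161, 159, 162, 163, 160, 161, 163, 162, 156, 161, 158, 160, 159, 170, 195, 208, 213, 212, 215, 216, 215, 202, 176, 139, 106, 76, 47, 52, 53]
```

Request:
{"method": "servo_tool", "body": {
  "xyz": [
    [0, 0, 0],
    [0, 0, 0],
    [0, 0, 0],
    [0, 0, 0],
    [0.08, -0.17, 0.6],
    [0, 0, 1],
    [0, 0, 1],
    [0, 0, 1],
    [0, 0, 1],
    [0, 0, 1],
    [0, 0, 0.6],
    [0, 0, 0.25],
    [0, 0, 0],
    [0, 0, 0],
    [0, 0, 0],
    [0, 0, 0],
    [0, 0, 0],
    [0, 0, 0],
    [0, 0, 0],
    [0, 0, 0]
  ],
  "spin": [-0.89, -0.89, -0.89, -0.89, 0, 0, 0, 0, 0, 0, 0, 0, 0, 0, 0, 0, 0, 0, 0, 0],
  "jaw": [0, 0, 0, 0, 0, 0, 0, 0, 0, 0, 0, 0, 0, 1, 1, 1, 1, 1, 1, 1],
  "squeeze": 25
}}

```text
t: 16.8
position: [0.6345, -0.1083, 0.1885]
tool_rot: [0.001, 0.536, 0.844, 0.0]
force: [-0.1, 0.4, 6.6]
width: 0.532
grip_force: 27.5
```

Request:
{"method": "servo_tool", "body": {
  "xyz": [
    [0, 0, 0],
    [0, 0, -0.6],
    [0, 0, -1],
    [0, 0, -1],
    [0, 0, -1],
    [0, 0, -0.5],
    [0, 0, 0]
  ],
  "spin": [0, 0, 0, 0, 0, 0, 0],
  "jaw": [1, 1, 1, 1, 1, 1, 1]
}}

```text
t: 17.5
position: [0.6346, -0.1083, 0.2922]
tool_rot: [0.002, 0.536, 0.844, 0.001]
force: [-1.0, 0.3, -0.1]
width: 0.537
grip_force: 26.8
```

```bash
python3 - <<'E'
from h import *
go(.5685,.2396,.287,-5.6)
E
```

```text
t17.50 at [ 0.6346 -0.1083  0.2922] psi 25.15 F [-1.   0.3 -0.1] units [13.72  3.52  0.18] spin 3.58 j6 -0.68 w 0.537
```

Request:
{"method": "servo_tool", "body": {
  "xyz": [
    [0.98, 0.25, 0],
    [0.98, 0.25, 0],
    [0.98, 0.25, 0],
    [0.98, 0.25, 0],
    [0.98, 0.25, 0],
    [0.98, 0.25, 0],
    [0.98, 0.25, 0],
    [0.98, 0.25, 0],
    [0.98, 0.25, 0],
    [0.98, 0.25, 0],
    [0.98, 0.25, 0],
    [0.98, 0.25, 0],
    [0.98, 0.25, 0],
    [0.98, 0.25, 0],
    [0, 0, 0],
    [0, 0, 0],
    [0, 0, 0],
    [0, 0, 0],
    [0, 0, 0],
    [0, 0, 0]
  ],
  "spin": [0, 0, 0, 0, 0, 0, 0, 0, 0, 0, 0, 0, 0, 0, 0.89, 0.89, 0.89, 0.89, 0, 0],
  "jaw": [1, 1, 1, 1, 1, 1, 1, 1, 1, 1, 1, 1, 1, 1, 1, 1, 1, 1, 1, 1]
}}

```text
t: 19.5
position: [0.5665, 0.2394, 0.2881]
tool_rot: [-0.0, 0.739, 0.674, -0.001]
force: [0.2, 0.7, -0.5]
width: 0.532
grip_force: 26.7
```

```bash
python3 - <<'E'
from h import *
cap('wrist','w6');go(.5685,.2396,.2,-5.6)
cv2.imwrite('pics/w6c.png',cv2.resize(cv2.imread('pics/w6.png')[60:420,120:440],None,fx=1.6,fy=1.6))
E
```

```text
t19.55 at [0.5667 0.2395 0.2884] psi -5.31 F [ 0.1 -0.7 -1.4] units [0.02 0.08 3.53] spin 0.03 j6 0.42 w 0.535
```

View pics/w6c.png

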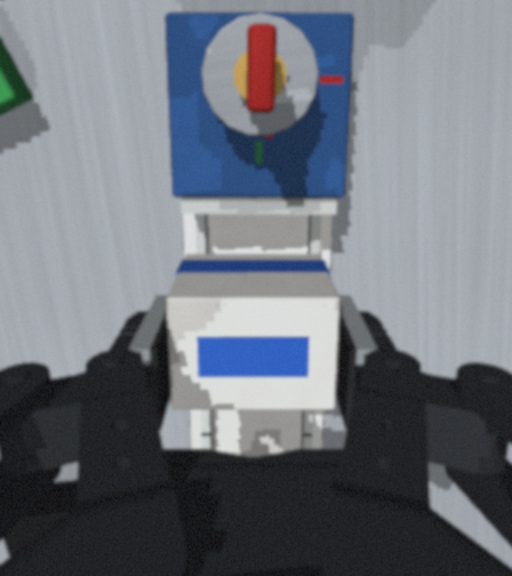

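The key stands upright in the lock, the carton hangs square over the lane, and a small red pointer is visible on the barrel rim at (268,135) near the green mark at (258,152).

```bash
python3 - <<'E'
from h import *
L=np.array([.576,.3157]); yd=np.array([.0976,.9952]); xd=np.array([.9952,-.0976])
def rel(f,p,z):
    q=back(f,p,z)[:,:2]-L; q=np.c_[q@xd,q@yd]*1000; return np.round(np.c_[q,np.degrees(np.arctan2(q[:,1],q[:,0]))],1).tolist()
p=np.array([(331,79),(258,152),(268,135)])/1.6+[120,60]
print('w6 .038',rel('w6',p,.038)); print('pointer .062',rel('w6',p[2:],.062),'.05',rel('w6',p[2:],.05))
print('bow',rel('w6',np.array([(261,26),(260,109)])/1.6+[120,60],.102))
print('w1',rel('w1',np.array([(681,441),(620,376)])/2.5+[130,60],.038))
im=np.load('pics/w6.npy').astype(int); m=(im[:,:,0]-im[:,:,1]>60); m[:60]=0
n,l,st,c=cv2.connectedComponentsWithStats(m.astype(np.uint8)); print([(st[i].tolist(),np.round(c[i],1).tolist()) for i in range(1,n) if st[i,4]>2])
ys,xs=np.nonzero(l==l[130,int(287)] if l[130,287] else (m&(np.arange(420)[:,None]<135)))
E
```

```text
w6 .038 [[31.1, -0.0, -0.0], [0.0, -31.2, -89.9], [4.4, -23.7, -79.5]]
pointer .062 [[3.7, -22.3, -80.6]] .05 [[4.0, -23.0, -80.1]]
bow [[-0.0, 11.7, 90.1], [-0.1, -12.0, -90.4]]
w1 [[32.8, 0.4, 0.8], [0.7, -30.9, -88.7]]
[([274, 75, 18, 54, 876], [282.8, 101.3]), ([320, 108, 14, 4, 56], [326.5, 109.5])]
```

Pointer at −80.4°, so the barrel is at its 1.4 rad stop. Lowering the carton.

Request:
{"method": "servo_tool", "body": {
  "xyz": [
    [0.02, 0.08, 0.6],
    [0, 0, 0.9],
    [0, 0, 0.9],
    [0, 0, 0.7],
    [0, 0, 0.4],
    [0, 0, 0.22],
    [0, 0, 0],
    [0, 0, 0]
  ],
  "spin": [0, 0, 0, 0, 0, 0, 0, 0],
  "jaw": [1, 1, 1, 1, 1, 1, 1, 1]
}}

```text
t: 20.35
position: [0.5697, 0.2401, 0.1971]
tool_rot: [0.0, 0.74, 0.673, 0.001]
force: [0.1, -0.4, -0.5]
width: 0.533
grip_force: 26.7
```

Request:
{"method": "servo_tool", "body": {
  "xyz": [
    [0, 0, 0.06],
    [0, 0, 0.05],
    [0, 0, 0]
  ],
  "spin": [0, 0, 0],
  "jaw": [1, 1, 1]
}}

```text
t: 20.65
position: [0.5696, 0.2401, 0.1945]
tool_rot: [0.0, 0.74, 0.673, 0.001]
force: [0.2, -1.2, 1.3]
width: 0.532
grip_force: 27.0
```

Request:
{"method": "servo_tool", "body": {
  "xyz": [
    [0, 0, 0],
    [0, 0, 0],
    [0, 0, 0],
    [0, 0, 0],
    [0, 0, -0.4],
    [0, 0, -0.9],
    [0, 0, -1],
    [0, 0, -1],
    [0, 0, -1],
    [0, 0, -1],
    [0, 0, -0.9]
  ],
  "spin": [0, 0, 0, 0, 0, 0, 0, 0, 0, 0, 0],
  "jaw": [0.2, 0, 0, 0, 0, 0, 0, 0, 0, 0, 0]
}}

```text
t: 21.75
position: [0.5692, 0.24, 0.3509]
tool_rot: [0.0, 0.74, 0.673, 0.001]
force: [-0.2, -0.3, -0.2]
width: 1.003
grip_force: 0.0
```

Request:
{"method": "servo_tool", "body": {
  "xyz": [
    [-0.98, 0.23, 0],
    [-0.98, 0.23, 0],
    [-0.98, 0.23, 0],
    [-0.98, 0.23, 0],
    [-0.98, 0.23, 0],
    [-0.98, 0.23, 0],
    [-0.98, 0.23, 0],
    [-0.98, 0.23, 0],
    [-0.98, 0.23, 0],
    [-0.98, 0.23, 0],
    [-0.98, 0.23, 0],
    [-0.98, 0.23, 0],
    [-0.98, 0.23, 0],
    [-0.98, 0.23, 0],
    [-0.98, 0.23, 0],
    [-0.98, 0.23, 0],
    [-0.98, 0.23, 0],
    [-0.98, 0.23, 0],
    [-0.98, 0.23, 0],
    [-0.98, 0.23, 0]
  ],
  "spin": [0, 0, 0, 0, 0, 0, 0, 0, 0, 0, 0, 0, 0, 0, 0, 0, 0, 0, 0, 0],
  "jaw": [0, 0, 0, 0, 0, 0, 0, 0, 0, 0, 0, 0, 0, 0, 0, 0, 0, 0, 0, 0]
}}

```text
t: 23.75
position: [0.6371, -0.2598, 0.3495]
tool_rot: [0.0, 0.74, 0.673, 0.0]
force: [0.2, 0.7, 0.0]
width: 1.005
grip_force: 0.0
```

Request:
{"method": "servo_tool", "body": {
  "xyz": [
    [0, 0, 0],
    [0, 0, 0],
    [0, 0, 0]
  ],
  "spin": [0, 0, 0],
  "jaw": [0, 0, 0]
}}

```text
t: 24.05
position: [0.637, -0.2579, 0.3488]
tool_rot: [-0.0, 0.74, 0.673, 0.0]
force: [-0.2, 0.5, -0.9]
width: 0.998
grip_force: 0.0
```

```bash
python3 - <<'E'
from h import *
cap('wrist','w7');go(.64,-.281,.187,0)
carton('w7',(.64,-.281)); lum('w7',(.64,-.281))
E
```

```text
t24.10 at [ 0.637  -0.2577  0.3488] psi -5.39 F [-0.1  0.1  0.3] units [-0.92  0.21  6.47] spin -0.63 j6 -0.35 w 1.003
w7 blue centre [ 640.3 -283.5] mean [ 640.4 -283.4] size [10. 28.] long axis ang 23.8 288
w7 top centre [ 640.1 -283.1] size [44.  32.3] long ang 24.1
```

View pics/w7.png

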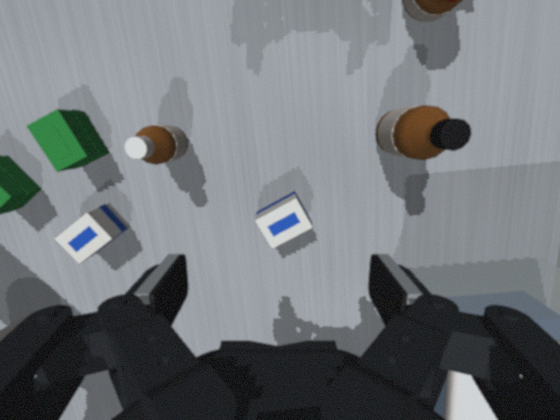

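Carton 2 is at (285,222), and carton 1 at (90,236) lies near the amber bottle (155,145). Clear to grasp.

Request:
{"method": "servo_tool", "body": {
  "xyz": [
    [-0.5, 0.12, 0],
    [-0.5, 0.11, 0],
    [0, 0, 0],
    [0, 0, 0],
    [0, 0, 0],
    [0, 0, 0],
    [0, 0, 1],
    [0, 0, 1],
    [0, 0, 1],
    [0, 0, 1],
    [0, 0, 1],
    [0, 0, 0.9],
    [0, 0, 0.57],
    [0, 0, 0],
    [0, 0, 0]
  ],
  "spin": [0, 0, -0.86, -0.86, -0.86, -0.85, 0, 0, 0, 0, 0, 0, 0, 0, 0],
  "jaw": [0, 0, 0, 0, 0, 0, 0, 0, 0, 0, 0, 0, 0, 0, 0]
}}

```text
t: 25.6
position: [0.6408, -0.2847, 0.1872]
tool_rot: [0.0, 0.544, 0.839, -0.0]
force: [-0.1, -0.4, -0.1]
width: 1.001
grip_force: 0.0
```

Request:
{"method": "servo_tool", "body": {
  "xyz": [
    [0, 0, 0],
    [0, 0, 0],
    [0, 0, 0],
    [0, 0, 0],
    [0, 0, 0],
    [0, 0, 0],
    [0, 0, 0],
    [0, 0, -0.6],
    [0, 0, -1],
    [0, 0, -1],
    [0, 0, -1],
    [0, 0, -0.5],
    [0, 0, 0]
  ],
  "spin": [0, 0, 0, 0, 0, 0, 0, 0, 0, 0, 0, 0, 0],
  "jaw": [1, 1, 1, 1, 1, 1, 1, 1, 1, 1, 1, 1, 1]
}}

```text
t: 26.9
position: [0.6413, -0.2846, 0.2923]
tool_rot: [0.002, 0.544, 0.839, 0.0]
force: [1.2, 0.1, -0.2]
width: 0.531
grip_force: 26.9
```

```bash
python3 - <<'E'
from h import *
go(.565,.2037,.287,-5.6); carton('w7',(.448,-.277)); lum('w7',(.448,-.277))
E
```

```text
t26.90 at [ 0.6413 -0.2846  0.2923] psi 24.04 F [ 1.2  0.1 -0.2] units [19.08  5.17  0.16] spin 3.45 j6 -0.90 w 0.531
w7 blue centre [ 443.2 -280. ] mean [ 443.4 -280. ] size [10.  27.2] long axis ang 31.4 275
w7 top centre [ 443.4 -279.5] size [43.9 32.2] long ang 31.1
```

Request:
{"method": "servo_tool", "body": {
  "xyz": [
    [0.95, 0.26, 0],
    [0.95, 0.26, 0],
    [0.95, 0.26, 0],
    [0.95, 0.26, 0],
    [0.95, 0.26, 0],
    [0.95, 0.26, 0],
    [0.95, 0.26, 0],
    [0.95, 0.26, 0],
    [0.95, 0.26, 0],
    [0.95, 0.26, 0],
    [0.95, 0.26, 0],
    [0.95, 0.26, 0],
    [0.95, 0.26, 0],
    [0.95, 0.26, 0],
    [0.95, 0.26, 0],
    [0.95, 0.26, 0],
    [0.95, 0.26, 0],
    [0.95, 0.26, 0],
    [0.95, 0.26, 0],
    [0.95, 0.26, 0]
  ],
  "spin": [0, 0, 0, 0, 0, 0, 0, 0, 0, 0, 0, 0, 0, 0, 0, 0, 0, 0, 0, 0],
  "jaw": [1, 1, 1, 1, 1, 1, 1, 1, 1, 1, 1, 1, 1, 1, 1, 1, 1, 1, 1, 1]
}}

```text
t: 28.9
position: [0.5646, 0.2033, 0.2874]
tool_rot: [-0.001, 0.544, 0.839, -0.001]
force: [0.0, 0.0, -0.4]
width: 0.536
grip_force: 26.8
```

Request:
{"method": "servo_tool", "body": {
  "xyz": [
    [0, 0, 0],
    [0, 0, 0],
    [0, 0, 0],
    [0, 0, 0],
    [0, 0, 0],
    [0, 0, 0]
  ],
  "spin": [0.87, 0.87, 0.87, 0.86, 0, 0],
  "jaw": [1, 1, 1, 1, 1, 1]
}}

```text
t: 29.5
position: [0.5651, 0.2024, 0.2881]
tool_rot: [-0.001, 0.741, 0.672, -0.001]
force: [0.6, -0.3, -0.4]
width: 0.533
grip_force: 26.8
```

```bash
python3 - <<'E'
from h import *
go(.5649,.2027,.1945,-5.6)
cap('wrist','w8'); L=np.array([.576,.3157]); yd=np.array([.0976,.9952]); xd=np.array([.9952,-.0976])
p=L-.0753*yd; carton('w8',p,.046); print(p)
E
```

```text
t29.50 at [0.5651 0.2024 0.2881] psi -5.63 F [ 0.6 -0.3 -0.4] units [ 0.01 -0.    3.74] spin -0.00 j6 0.37 w 0.533
w8 blue centre [570.3 240.9] mean [570.3 240.9] size [ 9.7 27.9] long axis ang -5.6 613
[0.56865072 0.24076144]
```

Request:
{"method": "servo_tool", "body": {
  "xyz": [
    [0.01, 0, 0.6],
    [0, 0, 0.9],
    [0, 0, 0.9],
    [0, 0, 0.7],
    [0, 0, 0.4],
    [0, 0, 0.22],
    [0, 0, 0.08],
    [0, 0, 0],
    [0, 0, 0]
  ],
  "spin": [0, 0, 0, 0, 0, 0, 0, 0, 0],
  "jaw": [1, 1, 1, 1, 1, 1, 1, 1, 1]
}}

```text
t: 30.45
position: [0.5663, 0.203, 0.1951]
tool_rot: [0.0, 0.742, 0.671, 0.001]
force: [-0.0, -0.3, -1.1]
width: 0.531
grip_force: 26.9
```

Request:
{"method": "servo_tool", "body": {
  "xyz": [
    [0, 0, 0.06],
    [0, 0, 0],
    [0, 0, 0],
    [0, 0, 0],
    [0, 0, 0],
    [0, 0, 0],
    [0, 0, -0.4],
    [0, 0, -0.9],
    [0, 0, -1],
    [0, 0, -1],
    [0, 0, -1],
    [0, 0, -1],
    [0, 0, -0.9]
  ],
  "spin": [0, 0, 0, 0, 0, 0, 0, 0, 0, 0, 0, 0, 0],
  "jaw": [1, 1, 0.2, 0, 0, 0, 0, 0, 0, 0, 0, 0, 0]
}}

```text
t: 31.75
position: [0.5658, 0.2028, 0.3501]
tool_rot: [0.0, 0.742, 0.671, 0.001]
force: [-0.4, -0.2, -0.7]
width: 0.999
grip_force: 0.0
```

Request:
{"method": "servo_tool", "body": {
  "xyz": [
    [-0.98, -0.15, 0],
    [-0.98, -0.15, 0],
    [-0.98, -0.15, 0],
    [-0.98, -0.15, 0],
    [-0.98, -0.15, 0],
    [-0.98, -0.15, 0],
    [-0.98, -0.15, 0],
    [-0.98, -0.15, 0],
    [-0.98, -0.15, 0],
    [-0.98, -0.15, 0],
    [-0.98, -0.15, 0],
    [-0.98, -0.15, 0],
    [-0.98, -0.15, 0],
    [-0.98, -0.15, 0],
    [-0.98, -0.15, 0],
    [-0.98, -0.15, 0],
    [-0.98, -0.15, 0],
    [-0.98, -0.15, 0],
    [-0.98, -0.15, 0],
    [-0.98, -0.15, 0]
  ],
  "spin": [0, 0, 0, 0, 0, 0, 0, 0, 0, 0, 0, 0, 0, 0, 0, 0, 0, 0, 0, 0],
  "jaw": [0, 0, 0, 0, 0, 0, 0, 0, 0, 0, 0, 0, 0, 0, 0, 0, 0, 0, 0, 0]
}}

```text
t: 33.75
position: [0.4414, -0.2781, 0.3487]
tool_rot: [0.0, 0.742, 0.67, 0.0]
force: [0.3, -0.4, 0.5]
width: 1.001
grip_force: 0.0
```

Request:
{"method": "servo_tool", "body": {
  "xyz": [
    [0, 0, 0],
    [0, 0, 0],
    [0, 0, 0]
  ],
  "spin": [0, 0, 0],
  "jaw": [0, 0, 0]
}}

```text
t: 34.05
position: [0.4418, -0.2764, 0.3481]
tool_rot: [-0.0, 0.742, 0.671, 0.0]
force: [0.2, 0.6, -0.3]
width: 0.995
grip_force: 0.0
```

```bash
python3 - <<'E'
from h import *
cap('wrist','w9');go(.4434,-.2798,.187,31.2)
carton('w9',(.4434,-.2798)); lum('w9',(.4434,-.2798))
E
```

```text
t34.10 at [ 0.4419 -0.2762  0.348 ] psi -5.74 F [-1.   0.3 -0.1] units [-0.14  0.08  6.44] spin -4.30 j6 -0.54 w 0.998
w9 blue centre [ 442.8 -280.1] mean [ 442.9 -280. ] size [10.1 27.7] long axis ang 30.8 307
w9 top centre [ 442.5 -279.7] size [43.8 31.9] long ang 31.4
```

View pics/w9.png

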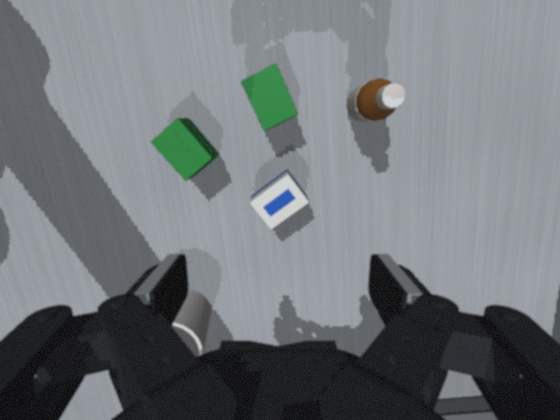

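Carton 1 is centred at (279,201). The green blocks (184,150) and (270,97) and the bottle (375,100) leave room for the fingers.

Request:
{"method": "servo_tool", "body": {
  "xyz": [
    [-0.15, 0.05, 0],
    [0, 0, 0],
    [0, 0, 0],
    [0, 0, 0],
    [0, 0, 0],
    [0, 0, 1],
    [0, 0, 1],
    [0, 0, 1],
    [0, 0, 1],
    [0, 0, 1],
    [0, 0, 0.9],
    [0, 0, 0.54],
    [0, 0, 0],
    [0, 0, 0]
  ],
  "spin": [0, -0.9, -0.9, -0.9, -0.9, -0.68, 0, 0, 0, 0, 0, 0, 0, 0],
  "jaw": [0, 0, 0, 0, 0, 0, 0, 0, 0, 0, 0, 0, 0, 0]
}}

```text
t: 35.5
position: [0.443, -0.281, 0.1872]
tool_rot: [0.0, 0.492, 0.87, -0.0]
force: [0.6, 0.2, 0.3]
width: 0.997
grip_force: 0.0
```

Request:
{"method": "servo_tool", "body": {
  "xyz": [
    [0, 0, 0],
    [0, 0, 0],
    [0, 0, 0],
    [0, 0, 0],
    [0, 0, 0],
    [0, 0, 0],
    [0, 0, 0],
    [0, 0, -0.6],
    [0, 0, -1],
    [0, 0, -1],
    [0, 0, -1],
    [0, 0, -0.5],
    [0, 0, 0]
  ],
  "spin": [0, 0, 0, 0, 0, 0, 0, 0, 0, 0, 0, 0, 0],
  "jaw": [1, 1, 1, 1, 1, 1, 1, 1, 1, 1, 1, 1, 1]
}}

```text
t: 36.8
position: [0.4433, -0.2815, 0.2918]
tool_rot: [0.002, 0.492, 0.87, -0.0]
force: [-0.7, -0.3, -1.1]
width: 0.532
grip_force: 26.7
```

```bash
python3 - <<'E'
from h import *
L=np.array([.576,.3157]); yd=np.array([.0976,.9952]); xd=np.array([.9952,-.0976])
c2=(np.array([.566,.2028])-L)@yd+.0008; print(c2)
p=L+(c2-.0375)*yd; print(p)
go(*p,.287,-5.6)
E
```

```text
-0.11253407999999998
[0.56135667 0.16638608]
t36.80 at [ 0.4433 -0.2815  0.2918] psi 31.00 F [-0.7 -0.3 -1.1] units [12.93 13.27  0.16] spin 4.26 j6 -1.19 w 0.532
```

Request:
{"method": "servo_tool", "body": {
  "xyz": [
    [0.86, 0.88, 0],
    [0.86, 0.88, 0],
    [0.86, 0.88, 0],
    [0.86, 0.88, 0],
    [0.86, 0.88, 0],
    [0.86, 0.88, 0],
    [0.86, 0.88, 0],
    [0.86, 0.88, 0],
    [0.86, 0.88, 0],
    [0.86, 0.88, 0],
    [0.86, 0.88, 0],
    [0.86, 0.88, 0],
    [0.86, 0.88, 0],
    [0.86, 0.88, 0],
    [0.86, 0.88, 0]
  ],
  "spin": [0, 0, 0, 0, 0, 0, 0, 0, 0, 0, 0, 0, 0, 0, 0],
  "jaw": [1, 1, 1, 1, 1, 1, 1, 1, 1, 1, 1, 1, 1, 1, 1]
}}

```text
t: 38.3
position: [0.5587, 0.1665, 0.2875]
tool_rot: [-0.001, 0.492, 0.87, -0.001]
force: [0.4, 0.6, -0.4]
width: 0.533
grip_force: 26.6
```

Request:
{"method": "servo_tool", "body": {
  "xyz": [
    [0, 0, 0],
    [0, 0, 0],
    [0, 0, 0],
    [0, 0, 0],
    [0, 0, 0],
    [0, 0, 0],
    [0, 0, 0]
  ],
  "spin": [0.86, 0.86, 0.86, 0.86, 0.82, 0, 0],
  "jaw": [1, 1, 1, 1, 1, 1, 1]
}}

```text
t: 39.0
position: [0.5588, 0.1653, 0.2881]
tool_rot: [-0.001, 0.74, 0.673, -0.001]
force: [-0.4, 0.3, -1.7]
width: 0.535
grip_force: 26.7
```

```bash
python3 - <<'E'
from h import *
cap('wrist','w10');go(.5613,.1664,.193,-5.6)
carton('w10',(.566,.2035),.046)
E
```

```text
t39.05 at [0.559  0.1653 0.2884] psi -5.49 F [ 0.1  0.6 -0.3] units [0.05 0.09 3.82] spin 0.01 j6 0.31 w 0.532
w10 blue centre [570.2 239.2] mean [569.9 238.9] size [ 6.3 27.3] long axis ang -5.5 419
w10 blue centre [567.5 204.9] mean [567.4 204.9] size [ 9.7 27.9] long axis ang -5.5 602
```

Request:
{"method": "servo_tool", "body": {
  "xyz": [
    [0.05, 0.08, 0.6],
    [0, 0, 0.9],
    [0, 0, 0.9],
    [0, 0, 0.7],
    [0, 0, 0.4],
    [0, 0, 0.22],
    [0, 0, 0.13],
    [0, 0, 0],
    [0, 0, 0]
  ],
  "spin": [0, 0, 0, 0, 0, 0, 0, 0, 0],
  "jaw": [1, 1, 1, 1, 1, 1, 1, 1, 1]
}}

```text
t: 39.95
position: [0.5621, 0.1666, 0.1941]
tool_rot: [0.0, 0.741, 0.672, 0.001]
force: [-0.9, 0.3, 2.1]
width: 0.532
grip_force: 27.0
```

Request:
{"method": "servo_tool", "body": {
  "xyz": [
    [0, 0, 0],
    [0, 0, 0],
    [0, 0, 0],
    [0, 0, 0],
    [0, 0, 0],
    [0, 0, -0.4],
    [0, 0, -0.9],
    [0, 0, -1],
    [0, 0, -1],
    [0, 0, -0.6],
    [0, 0, 0]
  ],
  "spin": [0, 0, 0, 0, 0, 0, 0, 0, 0, 0, 0],
  "jaw": [1, 0.3, 0.1, 0, 0, 0, 0, 0, 0.2, 0.4, 0.4]
}}

```text
t: 41.05
position: [0.5628, 0.1668, 0.2939]
tool_rot: [0.002, 0.741, 0.672, 0.003]
force: [0.5, 0.0, 0.5]
width: 0.596
grip_force: 0.0
```

```bash
python3 - <<'E'
from h import *
go(.5523,.0703,.213,-5.6)
E
```

```text
t41.05 at [0.5628 0.1668 0.2939] psi -5.61 F [0.5 0.  0.5] units [-3.89 -0.06  3.23] spin -0.00 j6 0.31 w 0.596
```

Request:
{"method": "servo_tool", "body": {
  "xyz": [
    [-0.97, 0, 0],
    [-0.97, 0, 0],
    [-0.97, 0, 0],
    [-0.98, -0.05, 0],
    [0, 0, 0.9],
    [0, 0, 1],
    [0, 0, 0.8],
    [0, 0, 0.4],
    [0, 0, 0],
    [0, 0, 0]
  ],
  "spin": [0, 0, 0, 0, 0, 0, 0, 0, 0, 0],
  "jaw": [0.4, 0.4, 0.4, 0.4, 0.4, 0.4, 0.4, 0.4, 0.4, 0.4]
}}

```text
t: 42.05
position: [0.5508, 0.0699, 0.2131]
tool_rot: [-0.0, 0.741, 0.672, -0.0]
force: [0.7, -0.2, -0.3]
width: 0.601
grip_force: 0.0
```

Request:
{"method": "servo_tool", "body": {
  "xyz": [
    [0, 0, 0],
    [0, 0, 0],
    [0, 0, 0],
    [0, 0, 0],
    [0, 0, 0],
    [0, 0, 0]
  ],
  "spin": [0, 0, 0, 0, 0, 0],
  "jaw": [1, 1, 1, 1, 1, 1],
  "squeeze": 40
}}

```text
t: 42.65
position: [0.5517, 0.0699, 0.2144]
tool_rot: [0.001, 0.741, 0.672, 0.001]
force: [1.0, -0.5, 5.8]
width: 0.178
grip_force: 43.9
```

```bash
python3 - <<'E'
from h import *
go(.576-.0976*.1715,.3157-.9952*.1715,.213,-5.6)
E
```

```text
t42.65 at [0.5517 0.0699 0.2144] psi -5.60 F [ 1.  -0.5  5.8] units [3.02 0.01 0.06] spin -0.00 j6 0.15 w 0.178
```

Request:
{"method": "servo_tool", "body": {
  "xyz": [
    [0, 0, -0.05],
    [0.4, 0, 0],
    [0.5, 0, 0],
    [0.5, 0, 0],
    [0.5, 0, 0],
    [0.4, 0, 0],
    [0.1, 0, 0],
    [0, 0, 0],
    [0, 0, 0]
  ],
  "spin": [0, 0, 0, 0, 0, 0, 0, 0, 0],
  "jaw": [1, 1, 1, 1, 1, 1, 1, 1, 1]
}}

```text
t: 43.55
position: [0.5573, 0.1296, 0.2145]
tool_rot: [0.001, 0.741, 0.672, 0.001]
force: [5.6, 0.6, -3.2]
width: 0.18
grip_force: 42.7
```

Request:
{"method": "servo_tool", "body": {
  "xyz": [
    [0.1, 0, 0],
    [0.1, 0, 0],
    [0, 0, 0]
  ],
  "spin": [0, 0, 0],
  "jaw": [1, 1, 1]
}}

```text
t: 43.85
position: [0.5578, 0.134, 0.2145]
tool_rot: [0.001, 0.741, 0.672, 0.001]
force: [5.3, -2.3, -1.4]
width: 0.178
grip_force: 42.8
```

Request:
{"method": "servo_tool", "body": {
  "xyz": [
    [0.1, 0, 0],
    [0.1, 0, 0],
    [0, 0, 0]
  ],
  "spin": [0, 0, 0],
  "jaw": [1, 1, 1]
}}

```text
t: 44.15
position: [0.5583, 0.1389, 0.2145]
tool_rot: [0.001, 0.741, 0.672, 0.001]
force: [5.8, -2.6, -1.4]
width: 0.173
grip_force: 42.8
```

Request:
{"method": "servo_tool", "body": {
  "xyz": [
    [0, 0.04, 0],
    [0.08, 0, 0],
    [0, 0, 0]
  ],
  "spin": [0, 0, 0],
  "jaw": [1, 1, 1]
}}

```text
t: 44.45
position: [0.5589, 0.141, 0.2145]
tool_rot: [0.0, 0.741, 0.672, -0.0]
force: [2.6, -2.7, 0.6]
width: 0.177
grip_force: 43.2
```

Request:
{"method": "servo_tool", "body": {
  "xyz": [
    [0.06, 0, 0],
    [0, 0, 0]
  ],
  "spin": [0, 0],
  "jaw": [1, 1]
}}

```text
t: 44.65
position: [0.559, 0.1426, 0.2145]
tool_rot: [0.0, 0.741, 0.672, -0.0]
force: [3.7, -4.6, 0.2]
width: 0.174
grip_force: 43.1
```

Request:
{"method": "servo_tool", "body": {
  "xyz": [
    [0.04, 0, 0],
    [0, 0, 0]
  ],
  "spin": [0, 0],
  "jaw": [1, 1]
}}

```text
t: 44.85
position: [0.5591, 0.1436, 0.2145]
tool_rot: [0.0, 0.741, 0.672, -0.0]
force: [3.2, -4.4, 0.3]
width: 0.181
grip_force: 43.1
```

Request:
{"method": "servo_tool", "body": {
  "xyz": [
    [0.04, 0, 0],
    [0, 0, 0]
  ],
  "spin": [0, 0],
  "jaw": [1, 1]
}}

```text
t: 45.05
position: [0.5592, 0.1446, 0.2145]
tool_rot: [0.0, 0.741, 0.672, -0.0]
force: [3.9, -4.3, 1.3]
width: 0.176
grip_force: 43.1
```

Request:
{"method": "servo_tool", "body": {
  "xyz": [
    [0.03, 0, 0],
    [0, 0, 0]
  ],
  "spin": [0, 0],
  "jaw": [1, 1]
}}

```text
t: 45.25
position: [0.5593, 0.1452, 0.2145]
tool_rot: [0.0, 0.741, 0.672, -0.0]
force: [3.5, -4.6, 1.1]
width: 0.177
grip_force: 43.1
```

Request:
{"method": "servo_tool", "body": {
  "xyz": [
    [0.03, 0, 0],
    [0, 0, 0]
  ],
  "spin": [0, 0],
  "jaw": [1, 1]
}}

```text
t: 45.45
position: [0.5593, 0.1457, 0.2145]
tool_rot: [0.001, 0.741, 0.672, -0.001]
force: [3.4, -5.2, 0.6]
width: 0.177
grip_force: 43.2
```

Request:
{"method": "servo_tool", "body": {
  "xyz": [
    [0.03, 0, 0],
    [0, 0, 0]
  ],
  "spin": [0, 0],
  "jaw": [1, 1]
}}

```text
t: 45.65
position: [0.5594, 0.1459, 0.2145]
tool_rot: [0.001, 0.741, 0.672, -0.001]
force: [3.1, -7.5, 0.8]
width: 0.181
grip_force: 43.3
```

Request:
{"method": "servo_tool", "body": {
  "xyz": [
    [0.015, 0, 0],
    [0, 0, 0]
  ],
  "spin": [0, 0],
  "jaw": [1, 1]
}}

```text
t: 45.85
position: [0.5595, 0.146, 0.2145]
tool_rot: [0.001, 0.741, 0.672, -0.001]
force: [3.9, -9.1, 0.9]
width: 0.179
grip_force: 43.3
```

```bash
python3 - <<'E'
from h import *
F=[]
for i in range(4):
    viewer.capture('side'); F.append(r.read_state()['force'])
print(np.round(F,1),r.read_state()['position'])
E
```

```text
[[ 2.5 -8.6  2.2]
 [ 2.  -8.7  1.8]
 [ 2.6 -8.8  1.6]
 [ 2.1 -8.1  1.6]] [0.55942347 0.14597342 0.21448027]
```

Request:
{"method": "servo_tool", "body": {
  "xyz": [
    [0, 0, 0],
    [0, 0, 0],
    [0, 0, 0],
    [0, 0, 0],
    [0, 0, -0.4],
    [0, 0, -0.9],
    [0, 0, -1],
    [0, 0, -1],
    [0, 0, -0.9],
    [0.9, 0, 0],
    [1, 0, 0],
    [1, 0, 0],
    [1, 0, 0],
    [1, 0, 0],
    [1, 0, 0],
    [0.9, 0, 0],
    [0, 0, 0],
    [0, 0, 0]
  ],
  "spin": [0, 0, 0, 0, 0, 0, 0, 0, 0, 0, 0, 0, 0, 0, 0, 0, 0, 0],
  "jaw": [0.4, 0.4, 0.4, 0.4, 0.4, 0.4, 0.4, 0.4, 0.4, 0.4, 0.4, 0.4, 0.4, 0.4, 0.4, 0.4, 0.4, 0.4]
}}

```text
t: 47.85
position: [0.576, 0.3177, 0.3205]
tool_rot: [-0.0, 0.74, 0.672, 0.001]
force: [-0.6, 0.4, -0.6]
width: 0.603
grip_force: 0.0
```

```bash
python3 - <<'E'
from h import *
cap('wrist','w11');cap('side','d2');go(.5761,.3157,.2435,-5.6)
a=cv2.imread('pics/w11.png'); b=cv2.resize(cv2.imread('pics/d2.png')[90:230,180:320],None,fx=3,fy=3)
cv2.imwrite('pics/m11.png',np.hstack([a[:, 100:460],b[:420]]))
E
```

```text
t47.95 at [0.5759 0.3164 0.3199] psi -5.62 F [-0.3 -0.1 -0.3] units [-0.03  0.01  3.06] spin -0.00 j6 0.53 w 0.598
```

View pics/m11.png

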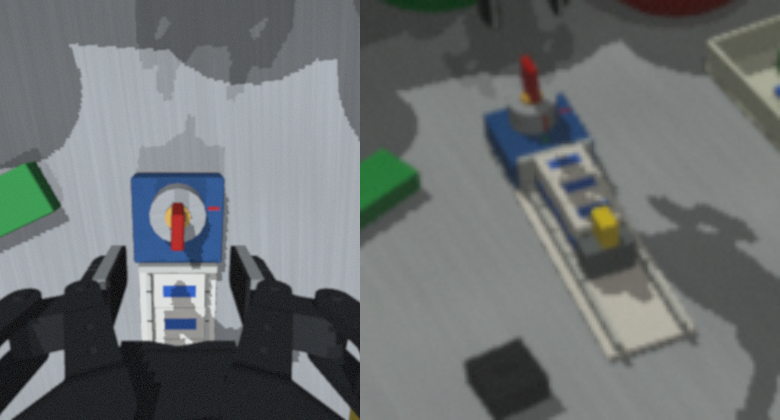

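Left part: the row of cartons in the lane and the key at (177,225), square to the fingers. Right part: all three cartons stand side by side, with the pusher against them.

Request:
{"method": "servo_tool", "body": {
  "xyz": [
    [-0.03, 0.01, 0.6],
    [0, 0, 0.9],
    [0, 0, 0.9],
    [0, 0, 0.45],
    [0, 0, 0.2],
    [0, 0, 0],
    [0, 0, 0],
    [0, 0, 0],
    [0, 0, 0],
    [0, 0, 0],
    [0, 0, 0],
    [0, 0, 0]
  ],
  "spin": [0, 0, 0, 0, 0, 0, 0, 0, 0, 0, 0, 0],
  "jaw": [0.4, 0.4, 0.4, 0.4, 0.4, 0.4, 1, 1, 1, 1, 1, 1],
  "squeeze": 50
}}

```text
t: 49.15
position: [0.5763, 0.3162, 0.2443]
tool_rot: [-0.0, 0.741, 0.672, 0.0]
force: [-3.0, 0.7, 6.1]
width: 0.097
grip_force: 50.1
```

```bash
python3 - <<'E'
from h import *
go(.5761,.3157,.2435,84.4);print(r.read_state()['wrist_torque'])
E
```

```text
t49.15 at [0.5763 0.3162 0.2443] psi -5.61 F [-3.   0.7  6.1] units [-0.02 -0.01  0.03] spin -10.47 j6 0.53 w 0.097
[-0.02261295  0.46575448 -0.03129637]
```

Request:
{"method": "servo_tool", "body": {
  "xyz": [
    [0, 0, 0],
    [0, 0, 0],
    [0, 0, 0],
    [0, 0, 0],
    [0, 0, 0],
    [0, 0, 0],
    [0, 0, 0],
    [0, 0, 0],
    [0, 0, 0],
    [0, 0, 0],
    [0, 0, 0],
    [0, 0, 0],
    [0, 0, 0],
    [0, 0, 0],
    [0, 0, 0],
    [0, 0, 0],
    [0, 0, 0],
    [0, 0, 0]
  ],
  "spin": [-0.5, -0.7, -0.7, -0.7, -0.7, -0.7, -0.7, -0.7, -0.7, -0.7, -0.7, -0.7, -0.7, -0.7, -0.7, -0.4, -0.3, 0],
  "jaw": [1, 1, 1, 1, 1, 1, 1, 1, 1, 1, 1, 1, 1, 1, 1, 1, 1, 1]
}}

```text
t: 50.95
position: [0.5762, 0.316, 0.2443]
tool_rot: [-0.0, 0.009, 1.0, 0.0]
force: [-2.9, -0.9, 6.7]
width: 0.095
grip_force: 50.3
```

```bash
python3 - <<'E'
from h import *
go(.5761,.3157,.2435,94);print(r.read_state()['wrist_torque'])
E
```

```text
t50.95 at [0.5762 0.316  0.2443] psi 88.96 F [-2.9 -0.9  6.7] units [ 0.   -0.01  0.03] spin -0.59 j6 -1.12 w 0.095
[-0.11517082  0.58838155 -0.02974312]
```

Request:
{"method": "servo_tool", "body": {
  "xyz": [
    [0, 0, 0],
    [0, 0, 0],
    [0, 0, 0]
  ],
  "spin": [-0.3, -0.2, 0],
  "jaw": [1, 1, 1]
}}

```text
t: 51.25
position: [0.5762, 0.3161, 0.2443]
tool_rot: [-0.0, -0.028, 1.0, 0.0]
force: [-3.5, -0.9, 6.5]
width: 0.094
grip_force: 50.3
```

```bash
python3 - <<'E'
from h import *
go(.5761,.3157,.2435,94);print(r.read_state()['wrist_torque'])
E
```

```text
t51.25 at [0.5762 0.3161 0.2443] psi 93.25 F [-3.5 -0.9  6.5] units [ 0.   -0.01  0.03] spin -0.09 j6 -1.19 w 0.094
[-0.07504171  0.5328561  -0.0038025 ]
```

Request:
{"method": "servo_tool", "body": {
  "xyz": [
    [0, 0, 0],
    [0, 0, 0],
    [0, 0, 0]
  ],
  "spin": [-0.3, -0.2, 0],
  "jaw": [1, 1, 1]
}}

```text
t: 51.55
position: [0.5762, 0.316, 0.2443]
tool_rot: [-0.0, -0.066, 0.998, 0.0]
force: [-3.6, -0.8, 5.5]
width: 0.097
grip_force: 50.3
```

```bash
python3 - <<'E'
from h import *
go(.5761,.3157,.2435,94);print(r.read_state()['wrist_torque'])
E
```

```text
t51.55 at [0.5762 0.316  0.2443] psi 97.52 F [-3.6 -0.8  5.5] units [ 0.   -0.01  0.03] spin 0.41 j6 -1.27 w 0.097
[-0.14375714  0.52778109 -0.04216122]
```

Request:
{"method": "servo_tool", "body": {
  "xyz": [
    [0, 0, 0],
    [0, 0, 0],
    [0, 0, 0]
  ],
  "spin": [-0.2, -0.1, 0],
  "jaw": [1, 1, 1]
}}

```text
t: 51.85
position: [0.5762, 0.3159, 0.2443]
tool_rot: [-0.0, -0.088, 0.996, 0.0]
force: [-3.7, -0.3, 6.9]
width: 0.099
grip_force: 50.3
```

```bash
python3 - <<'E'
from h import *
go(.5761,.3157,.2435,94);print(r.read_state()['wrist_torque'])
E
```

```text
t51.85 at [0.5762 0.3159 0.2443] psi 100.05 F [-3.7 -0.3  6.9] units [ 0.01 -0.01  0.03] spin 0.70 j6 -1.31 w 0.099
[-0.17042891  0.52084917 -0.20258536]
```

Request:
{"method": "servo_tool", "body": {
  "xyz": [
    [0, 0, 0],
    [0, 0, 0],
    [0, 0, 0]
  ],
  "spin": [-0.2, -0.1, 0],
  "jaw": [1, 1, 1]
}}

```text
t: 52.15
position: [0.5763, 0.3158, 0.2443]
tool_rot: [-0.0, -0.11, 0.994, 0.0]
force: [-2.3, -1.3, 6.9]
width: 0.095
grip_force: 50.4
```

```bash
python3 - <<'E'
from h import *
go(.5761,.3157,.2435,84.4);print(r.read_state()['wrist_torque'])
E
```

```text
t52.15 at [0.5763 0.3158 0.2443] psi 102.58 F [-2.3 -1.3  6.9] units [ 0.01 -0.    0.03] spin 2.11 j6 -1.36 w 0.095
[-0.1853935   0.59434431 -0.39306239]
```

Request:
{"method": "servo_tool", "body": {
  "xyz": [
    [0, 0, 0],
    [0, 0, 0],
    [0, 0, 0],
    [0, 0, -0.2],
    [0, 0, -0.4],
    [0, 0, -0.5],
    [0, 0, -0.6],
    [0, 0, -0.6],
    [0, 0, 0],
    [0, 0, 0]
  ],
  "spin": [0.7, 0.7, 0.5, 0, 0, 0, 0, 0, 0, 0],
  "jaw": [1, 1, 1, 1, 1, 1, 1, 1, 1, 1]
}}

```text
t: 53.15
position: [0.5765, 0.316, 0.3019]
tool_rot: [0.001, 0.032, 0.999, 0.0]
force: [-1.0, -0.1, -0.5]
width: 0.096
grip_force: 49.2
```

```bash
python3 - <<'E'
from h import *
go(.426,.061,.30,89.4)
cap('wrist','w12'); cap('scene','s12'); cap('side','d12')
im=np.load('pics/w12.npy').astype(int); m=((im[:,:,0]-im[:,:,1]>60)).astype(np.uint8)
n,l,st,c=cv2.connectedComponentsWithStats(m); print([(st[i].tolist(),np.round(c[i],1).tolist()) for i in range(1,n) if st[i,4]>5])
cv2.imwrite('pics/w12c.png',cv2.resize(cv2.imread('pics/w12.png')[150:400,160:400],None,fx=2.4,fy=2.4,interpolation=cv2.INTER_CUBIC))
E
```

```text
t53.15 at [0.5765 0.316  0.3019] psi 86.35 F [-1.  -0.1 -0.5] units [  5.36 -10.56   0.06] spin -0.35 j6 -1.07 w 0.096
[([268, 236, 21, 80, 1383], [277.9, 276.4])]
```

View pics/w12c.png

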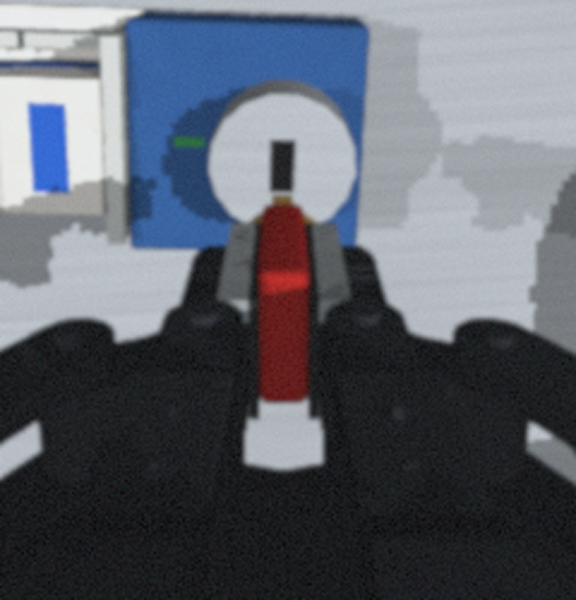

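The barrel is back at locked (slot at (282,165), square to the block), the first carton is at the stop on the left, and the key is straight in the pads.

Request:
{"method": "servo_tool", "body": {
  "xyz": [
    [0.49, -0.96, 0],
    [0.49, -0.96, 0],
    [0.49, -0.96, 0],
    [0.49, -0.96, 0],
    [0.49, -0.96, 0],
    [0.49, -0.96, 0],
    [0.49, -0.96, 0],
    [0.49, -0.96, 0],
    [0.49, -0.96, 0],
    [0.49, -0.96, 0],
    [0.46, -0.96, 0],
    [0, 0, 0],
    [0, 0, 0],
    [0, 0, 0]
  ],
  "spin": [0, 0, 0, 0, 0, 0, 0, 0, 0, 0, 0, -0.35, 0, 0],
  "jaw": [1, 1, 1, 1, 1, 1, 1, 1, 1, 1, 1, 1, 1, 1]
}}

```text
t: 54.7
position: [0.4257, 0.061, 0.3005]
tool_rot: [-0.0, 0.006, 1.0, 0.0]
force: [-0.7, -0.0, -0.3]
width: 0.098
grip_force: 49.3
```

```bash
python3 - <<'E'
from h import *
go(.426,.061,.232,89.4); cap('wrist','w13')
cv2.imwrite('pics/w13c.png',cv2.resize(cv2.imread('pics/w13.png')[110:360,160:400],None,fx=2.4,fy=2.4,interpolation=cv2.INTER_CUBIC))
E
```

```text
t54.70 at [0.4257 0.061  0.3005] psi 89.29 F [-0.7 -0.  -0.3] units [-0.01  0.    2.74] spin -0.01 j6 -1.52 w 0.098
```

View pics/w13c.png

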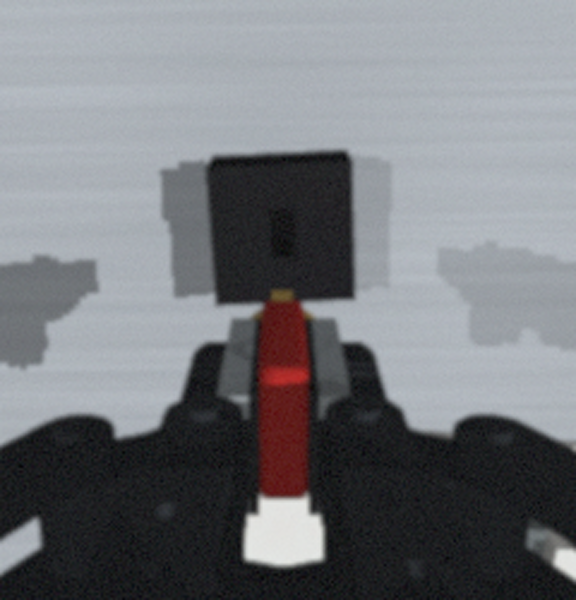

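The stand's slot is at (283,232), rows 208–256, in line with the key.

```bash
python3 - <<'E'
from h import *
print(back('w13',np.array([(283,208),(283,256),(283,232)])/2.4+[160,110],.026))
E
```

```text
[[0.41619263 0.06105684 0.026     ]
 [0.43340179 0.0608454  0.026     ]
 [0.42471988 0.06095207 0.026     ]]
```

Request:
{"method": "servo_tool", "body": {
  "xyz": [
    [0, 0, 0.6],
    [0, 0, 0.8],
    [0, 0, 0.8],
    [0, 0, 0.45],
    [0, 0, 0.2],
    [0, 0, 0.2],
    [0, 0, 0]
  ],
  "spin": [0, 0, 0, 0, 0, 0, 0],
  "jaw": [1, 1, 1, 1, 1, 1, 1]
}}

```text
t: 55.45
position: [0.4258, 0.0611, 0.2243]
tool_rot: [-0.0, 0.006, 1.0, -0.0]
force: [0.2, 0.3, -0.1]
width: 0.096
grip_force: 49.3
```

Request:
{"method": "servo_tool", "body": {
  "xyz": [
    [0, 0, 0.15],
    [0, 0, 0.15],
    [0, 0, 0.15],
    [0, 0, 0.1],
    [0, 0, 0.08],
    [0, 0, 0.05],
    [0, 0, 0]
  ],
  "spin": [0, 0, 0, 0, 0, 0, 0],
  "jaw": [1, 1, 1, 1, 1, 1, 1]
}}

```text
t: 56.15
position: [0.4259, 0.0609, 0.2083]
tool_rot: [-0.0, 0.006, 1.0, -0.0]
force: [-3.4, -0.5, 9.9]
width: 0.098
grip_force: 50.8
```

Request:
{"method": "servo_tool", "body": {
  "xyz": [
    [0, 0, 0],
    [0, 0, 0],
    [0, 0, 0],
    [0, 0, 0],
    [0, 0, -0.4],
    [0, 0, -0.9],
    [0, 0, -1],
    [0, 0, -1],
    [0, 0, -1],
    [0, 0, -1],
    [-0.8, 0.9, 0],
    [-1, 1, 0],
    [-1, 1, 0],
    [-1, 1, 0],
    [-0.5, 0.5, 0],
    [0, 0, 0],
    [0, 0, 0]
  ],
  "spin": [0, 0, 0, 0, 0, 0, 0, 0, 0, 0, 0, 0, 0, 0, 0, 0, 0],
  "jaw": [0.6, 0.4, 0.4, 0.4, 0.4, 0.4, 0.4, 0.4, 0.4, 0.4, 0.4, 0.4, 0.4, 0.4, 0.4, 0.4, 0.4]
}}

```text
t: 57.85
position: [0.5339, 0.1696, 0.3399]
tool_rot: [-0.001, 0.005, 1.0, -0.0]
force: [-0.4, -0.1, -0.8]
width: 0.598
grip_force: 0.0
```

```bash
python3 - <<'E'
from h import *
f='w14';cap('wrist',f); go(.5,.15,.4,84)
im=np.load(f'pics/{f}.npy').astype(int)
def comps(m,z,k=60):
    n,l,st,c=cv2.connectedComponentsWithStats(m.astype(np.uint8))
    for i in range(1,n):
        if st[i,4]>k:
            ys,xs=np.nonzero(l==i); q=back(f,np.c_[xs,ys],z)[:,:2]; e=q-q.mean(0)
            (cx,cy),s,a=cv2.minAreaRect((q*1000).astype(np.float32)); print(z,st[i,4],np.round(c[i]),'world',np.round([cx,cy],1),np.round(s,1),round(a,1))
R_,G,B=im[:,:,0],im[:,:,1],im[:,:,2]
print('red');comps((R_-G>90)&(R_>140),.066)
print('blue');comps((B-R_>90)&(B>130),.046)
print('yellow');comps((R_-B>80)&(G>150),.064)
L=np.array([.576,.3157]); yd=np.array([.0976,.9952])
E
```

```text
t57.90 at [0.5335 0.1693 0.3398] psi 89.36 F [-0.3  0.1 -1.1] units [ 1.34 -0.79 -2.41] spin 0.62 j6 -1.33 w 0.598
red
0.066 378 [131.  69.] world [426.7  62.3] [ 7.9 23.9] 89.7
blue
0.046 1059 [418. 208.] world [543.9 300.8] [71.6 20.2] 84.8
0.046 325 [282. 234.] world [563.8 172.7] [10.3 28.3] 84.5
0.046 323 [319. 237.] world [567.5 206.6] [10.4 28.1] 84.8
0.046 300 [355. 239.] world [570.6 240.3] [10.  28.2] 83.6
0.046 479 [393. 267.] world [596.6 284. ] [43.  19.3] 83.8
yellow
0.064 493 [248. 235.] world [558.5 143.5] [25.3 15.5] 84.4
```

```bash
python3 - <<'E'
from rig import r
print(r.hand_in())
E
```

```text
the job is handed in; nothing more can be done
None
```

I handed the job in at about 58 s, with the lock opened and closed again and the key fully back in its stand. The three white-and-blue cartons found stand in a tight row at the end stop. I pressed the pusher on the row at about 5.6 N (8.6 N at the wrist less the nominal 3 N friction); I did not measure the press that remained after letting go.

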